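Load the dish incubator and hold its hood at the balance point for refitting the stay

ROBOT

A 7-joint arm with a two-finger parallel gripper is mounted at the origin on a cart in front of the work surface, level with it; the furniture and walls round the work are solid. World frame = base frame: x ahead of the robot, y to its left, z up, the work surface at z = 0. Lengths are in mm, angles in rad, forces in N, time in s.
With the tool pointing down it reaches from about 400 to 925 mm from the base axis. Payload 4.1 kg.
Tool frame: the origin (TCP) lies midway between the tips of the shut fingers; the grasp point (between the pads) lies 19 mm behind it; x points along the fingers, y is the direction in which the jaws open and shut, and the axes are right-handed (so a half turn about x gives the same grasp; the last joint's range is limited). The gripper opens to 85 mm and grips with 20 to 120 N. Pads are 22 mm wide; open, the fingers measure 114 mm over their backs; the gripper's body (76 mm by 85 mm) begins 54 mm behind the grasp point. The pads swing forward as they close: fully open they stand 13 mm farther back than shut.
Start: joints at [1.025, 0.398, 0.045, 1.537, -0.019, 1.207, -0.051], TCP at [280.893, -586.21, 231.347] pointing down, gripper open.
Joint ranges: [-2.82, 2.82], [-0.49, 2.23], [-1.37, 1.46], [0, 2.46], [-1.36, 4.5], [0.23, 2], [-2.94, 2.94]. Speed limits (rad/s): [2.57, 2.57, 3.14, 3.14, 3.14, 3.14, 3.14].

INTERFACE

Orientations are given as a unit quaternion [w, x, y, z].
In Python, from station import env, eyes, order gives the robot as it stands.
- The arm moves only by the tool play_rows, never from a script. Its argument "motion" is a list of rows, each an object with "translation": the shift along the tool's x, y, z each as a share of 15 cm, from -1 to 1, a list of three; "rotation": the turn, a rotation vector about the tool's x, y, z each as a share of 180 degrees, from -1 to 1, a list of three; "grip": the closure, from -1 (fully open) to 1 (shut). In form: [{"translation": [dx, dy, dz], "rotation": [ax, ay, az], "grip": grip}, ...]. A call has 1 to 12 rows; each row is the pose to reach, as a shift and turn from the pose commanded when the call began, along the tool's axes at that moment, turning the shorter way round; what a row does not reach only later rows make up. A row lasts 1/10 s, in which the tool goes at most 50 mm and 8.59 degrees, less where a joint would pass 70% of its speed; a pose out of reach is approached as far as the arm can. A call with a number of a shift or a turn outside -1 to 1 is refused whole. A call with a gripper value outside its range is refused whole. The fingers move at their own pace and stop on an object; the grip force is fixed at half the most. Time passes only in rows, so rows that repeat a pose let the fingers close. It gives the time, the measured TCP pose, the force and the opening at its end, in the units of the state.
- env.get_obs(): the state, without advancing time (a new reading comes with each control period).
- eyes.grab_frame(name): name is "scene" or "top"; returns a dict with "pixels" (480x640x3 uint8, blue, green, red), "z_map" (480x640 float32, mm along the optical axis (not along the pixel's ray), 0 where there is no reading), "K" (3x3 intrinsics, pixels), "k1" (the pictures are not rectified: a ray, as slopes to the right and down, at radius r is drawn at 1 + k1 r^2 times it, then the intrinsics apply), "R" (3x3) and "t" (3): a world point X has camera coordinates R X + t. Camera axes: x right, y down, z forward; pixel columns grow to the right and rows downward; lengths in mm; the calibration is good to about 2 mm. A picture is of the moment at which its call begins.
- order.hand_in(): hands the job in, once; it reports no verdict.
The state is a dict: "time": time; "qpos": joint angles; "joint_velocities": joint speeds; "effort": joint torques, N m; "ee_pos": TCP position; "ee_rot": TCP orientation; "wrist_force": force on the tool from outside, world axes, zero at the start; "torque": the same for the moment, N m; "finger_gap": finger opening in mm.
Only numpy, scipy, OpenCV 4.12 (cv2) and the standard library are available. Lean on these libraries where they do the work, as an engineer would, in place of code of your own. Each camera call takes 0.05 s, during which the arm holds its last target.

TASK

The stay of the small dish incubator has come off its stud, so the hood lies thrown back against its stop. Set the two petri dishes, level and in either order, as one squarely aligned pile on the round seat in the chamber and leave them there; then take the hood by its bar handle and swing it forward to its balance point, where it would fall neither shut nor back, never letting it drop shut. Finish still gripping the handle and holding the hood steady at that point, so that a colleague can push the unloaded stay onto its stud; leave the bottles, calculator and pipette where they are.

Things in the scene. Friction and masses are not known exactly. Their poses are not given: they have to be found in the camera images.
- incubator: white dish incubator, fixed, base 172 (x) x 196 (y) x 64 mm high; origin under its centre, x towards the hinge at the back; yaw within 0.2 rad. Open chamber 132 x 160 mm, grey floor 43 mm and rim 64 mm above the bench, round steel seat in the middle. The stay lies folded along its right (-y) wall. Tall fixed things up to 0.30 m (tub, beaker, spray bottle) stand at y below -0.36
- seat (a point): centre of the top face of the round steel dish seat, 54 mm across (the dishes overhang it a little), 5 mm above the chamber floor and 48 mm above the bench; axes as the incubator's
- dish_tan: loose petri dish with tan agar, 58 mm across the body where it is gripped (61 mm at the lid), 15 mm high over its rim; origin at the centre of its underside, z up. A dish set on another nests in its rim, its underside 12 mm above the lower dish's underside. Weighs 10 to 20 g; starts on the bench on one side of the incubator
- dish_pink: loose petri dish with pink agar, same size, weight and origin as the tan one; starts on the bench on the other side of the incubator
- hood (a joint): hinge of the incubator's hood, rad: 0 shut, grows as the hood opens up and back, 1.80 at the back stop where it starts. The hood (172 x 196 x 56 mm, 0.36 to 0.56 kg, most of it in its top) swings nearly freely, with no detent: its centre of mass is straight above the hinge at 1.13 rad (65 degrees open, its rim plane still leaning 25 degrees towards the front); above that it falls back, below that it falls shut
- hood_handle (a point): middle of the hood's dark bar handle: a round bar 10 mm thick and 110 mm long, parallel to the hinge, 38 mm clear of the hood's front wall, so a gripper can close across it from above at any hood angle between stop and balance point and turn about it. Its axes are the hood's: x from the handle towards the hinge, y along the bar, z out of the hood's top. With the hood shut it lies 214 mm in front of (-x) and 22 mm above the hinge axis
- hood_hinge (a point): point on the hinge axis at the middle of the incubator's back edge, 67 mm above the bench; the axis is the incubator's y
- white_bottle: loose white reagent bottle with blue cap, 48 mm across, 93 mm high, a bystander; origin under its centre
- amber_bottle: loose amber reagent bottle with black cap, 42 mm across, 81 mm high, a bystander; origin under its centre
- pocket_calculator: loose dark calculator, 118 x 68 x 13 mm, a bystander; origin under its centre
- pipette: loose white and blue pipette, 29 x 241 x 35 mm, lying behind the calculator, a bystander; origin under its centre
Things that resemble listed ones, but are neither listed nor needed, are in the scene too. Leave any blue or turquoise look-alike of the dish_pink alone.

How it is judged:
By the outcome, as a careful person would: the job done as asked, in the order asked, and still so for the second after the job is handed in, while the arm keeps its last pose, push and grip.
It also fails if it takes over 72 s, if anything falls off the work surface, if the arm or the gripper's body presses on something with over 40 N, if the wrist force passes 120 N, or if a joint passes its speed limit or range.

## Working session

There is one attempt and no reset: what is moved stays moved. The work goes in short steps, Python scripts to look and compute and a tool call to move; the robot and the scene stay as the last step left them, time stands still between calls to the robot, and variables do not carry over. Pictures are saved under pics/ and viewed, and the job is handed in when it is done.

Besides the shell and the picture viewer there is one more tool, called after "Emit:" as name(argument=value, ...) on one line, values as JSON. play_rows: Moves the arm, as the interface text tells. Shift numbers are shares of 15 cm and turn numbers shares of 180 degrees, none past 1 either way. Its arguments: {"type":"object","properties":{"motion":{"type":"array","items":{"type":"object","properties":{"translation":{"type":"array","items":{"type":"number","minimum":-1,"maximum":1}},"rotation":{"type":"array","items":{"type":"number","minimum":-1,"maximum":1}},"grip":{"type":"number"}}}}},"required":["motion"]}

```bash
ls; mkdir -p pics
cat > h.py <<'E'
import numpy as np, cv2
from station import env, eyes, order
def snap(n,f):
    d=eyes.grab_frame(n); cv2.imwrite('pics/'+f+'.png',d['pixels'])
    np.savez('pics/'+f+'.npz',**{k:np.asarray(v) for k,v in d.items()}); return d
def load(f): return dict(np.load('pics/'+f+'.npz'))
def world(d):
    K=d['K'];k1=float(d['k1']);z=d['z_map']
    v,u=np.mgrid[0:480,0:640]
    x=(u-K[0,2])/K[0,0];y=(v-K[1,2])/K[1,1]
    p=np.stack([x,y],-1);q=p.copy()
    for _ in range(20): q=p/(1+k1*(q**2).sum(-1,keepdims=True))
    c=np.concatenate([q,np.ones_like(q[...,:1])],-1)*z[...,None]
    return (c-d['t'])@d['R']
E
python3 - <<'E'
from h import *
o=env.get_obs();print(o)
for n in ('scene','top'):
    d=snap(n,n+'0');print(n,d['K'],d['k1'],d['R'],d['t'])
E
```

```text
pics
{'time': 0.0, 'qpos': array([ 1.02499397,  0.39919244,  0.04503979,  1.53787408, -0.01873059,
        1.20691397, -0.05072541]), 'joint_velocities': array([ 1.74796446e-04, -1.89582717e-03,  4.71525018e-04, -4.78899193e-05,
       -1.02513588e-03,  6.69996878e-05,  9.71445370e-04]), 'effort': array([ 7.34442601e-04, -4.75129366e+01,  1.36536106e+00, -2.54220951e+01,
        1.15858970e-02,  9.52566625e-03,  3.35047829e-06]), 'ee_pos': array([ 280.60403555, -585.60508616,  230.26593465]), 'ee_rot': array([-0.15601382, -0.68933747, -0.15735013,  0.68972058]), 'wrist_force': array([-0.01019027,  0.3378888 , -0.71946962]), 'torque': array([0.00250949, 0.0494117 , 0.01852757]), 'finger_gap': 85.1230532401293}
scene [[569.866983     0.         318.72210269]
 [  0.         569.866983   240.02860745]
 [  0.           0.           1.        ]] -0.17104451872903587 [[ 0.59218013 -0.80552245 -0.02136047]
 [-0.34042002 -0.22605748 -0.91269503]
 [ 0.73036765  0.5477514  -0.40808272]] [-223.35374451  272.70546177 1177.35007365]
top [[525.37315631   0.         321.39699038]
 [  0.         525.37315631 233.64395438]
 [  0.           0.           1.        ]] -0.021025128942298216 [[-0.00599513 -0.99992509  0.01067097]
 [-0.9973575   0.00520642 -0.07246319]
 [ 0.0724022  -0.0110772  -0.997314  ]] [  98.73335542  509.50565904 1295.98094975]
```

View pics/scene0.png

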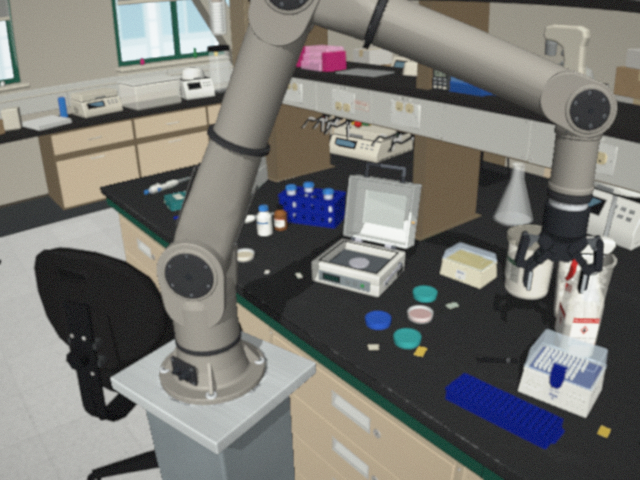

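View pics/top0.png

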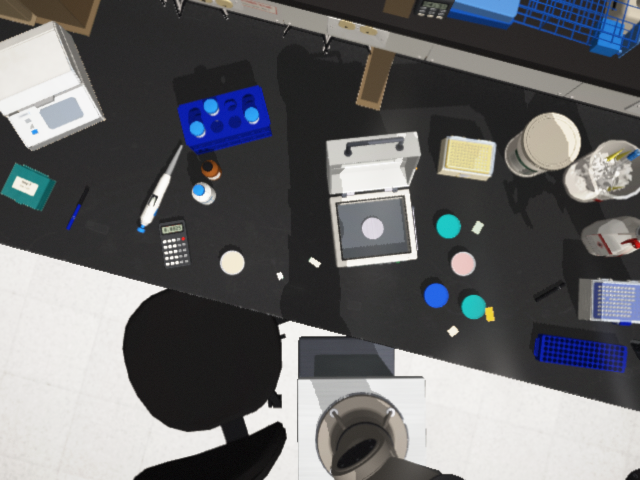

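The top picture shows the tan dish at about (232,262), the pink dish at (463,263), the seat at (372,228) and the handle at (376,146). Blue and teal look-alikes sit around the pink dish.

```bash
cat > m.py <<'E'
from h import *
d=load('top0');W=world(d);im=d['pixels'].astype(int)
hsv=cv2.cvtColor(d['pixels'],cv2.COLOR_BGR2HSV)
def blob(u,v,r,m,zr=None):
    mm=np.zeros((480,640),bool);mm[v-r:v+r,u-r:u+r]=True
    mm&=m
    if zr: mm&=(W[...,2]>zr[0])&(W[...,2]<zr[1])
    n,l,s,c=cv2.connectedComponentsWithStats(mm.astype(np.uint8))
    k=1+np.argmax(s[1:,4]);P=W[l==k]
    cnt,_=cv2.findContours((l==k).astype(np.uint8),cv2.RETR_EXTERNAL,cv2.CHAIN_APPROX_NONE)
    e=max(cnt,key=len);
    ew=W[e[:,0,1],e[:,0,0]]
    (cx,cy),rad=cv2.minEnclosingCircle(ew[:,:2].astype(np.float32))
    return s[k],c[k],np.median(P,0),P.mean(0),(P.min(0)+P.max(0))/2,P.max(0)-P.min(0),(cx,cy,rad)
br=im.max(-1)>110
for n,(u,v,r) in dict(tan=(232,262,20),pink=(463,263,20)).items():
    print(n,*[np.round(x,1) for x in blob(u,v,r,br)])
    print(n,'z',*[np.round(x,1) for x in blob(u,v,r,np.ones_like(br),(7,25))])
for y in range(222,236,4): print(np.round(W[y,350:400:6,2],0))
for (u,v) in [(372,228),(355,215),(395,240),(376,146),(345,152),(405,140),(380,190),(250,262),(445,262)]: print(u,v,np.round(W[v,u],1),im[v,u])
o=d['pixels'][120:280,320:430];cv2.imwrite('pics/inc.png',cv2.resize(o,None,fx=5,fy=5,interpolation=2)[:600] if 0 else cv2.resize(o,None,fx=3.7,fy=3.7,interpolation=2))
E
python3 m.py
```

```text
tan [220 250  25  25 492] [231.9 262.3] [440.4 319.4  15.4] [439.9 319.1  17.7] [440.6 231.2 662.8] [  60.   241.5 1331.1] [439.9 321.2  32. ]
tan z [219 250  27  25 482] [231.9 262. ] [440.5 319.3  15.5] [440.5 319.4  15.3] [440.6 320.4  15.3] [60.  65.2 15.5] [440.7 320.4  33. ]
pink [451 252  25  24 482] [462.9 263.5] [ 434.3 -258.1   15.4] [ 433.5 -258.4   15.1] [ 433.4 -259.2    9.2] [57.9 61.9 27.9] [ 433.5 -259.6   31.6]
pink z [451 252  25  24 478] [463.  263.3] [ 434.5 -258.4   15.4] [ 434.  -258.8   15.3] [ 433.5 -259.2   15.1] [57.9 61.9 16. ] [ 434.6 -259.2   31.1]
[38. 41. 45. 47. 48. 48. 44. 43. 39.]
[40. 43. 51. 49. 49. 48. 41. 44. 43.]
[41. 44. 45. 48. 51. 48. 42. 45. 40.]
[46. 37. 45. 44. 46. 51. 41. 46. 38.]
372 228 [521.2 -27.9  47.1] [222 214 219]
355 215 [553.5  13.4  45.7] [125 119 116]
395 240 [491.4 -83.8  47.5] [127 119 116]
376 146 [680.8 -19.  230.2] [196 202 202]
345 152 [665.7  47.7 240.6] [60 55 55]
405 140 [692.1 -80.  236.2] [194 198 200]
380 190 [621.7 -54.2   4.2] [84 85 87]
250 262 [440.6 276.6  -3.1] [56 56 56]
445 262 [ 437.7 -217.5   -1. ] [49 50 48]
```

View pics/inc.png

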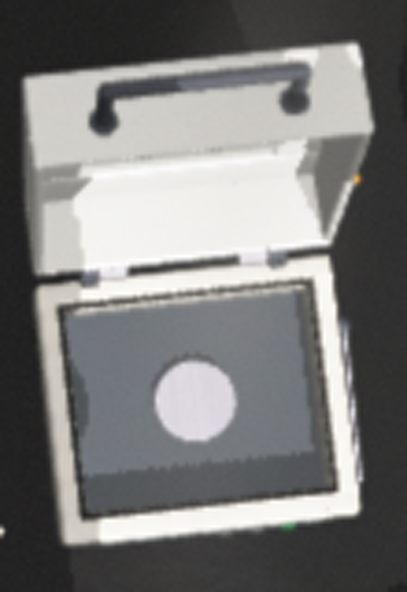

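```bash
cat >> h.py <<'E'
def ray(d,u,v,z):
    "pixel(s) -> world at height z"
    K=d['K'];D=np.array([float(d['k1']),0,0,0,0])
    p=np.array([[u,v]],np.float64).reshape(-1,1,2)
    # model: drawn = (1+k1 r^2)*ray == opencv k1
    q=cv2.undistortPoints(p,K,D).reshape(-1,2)
    c=-d['R'].T@d['t']; r=np.c_[q,np.ones(len(q))]@d['R']
    s=(z-c[2])/r[:,2]; return c+r*s[:,None]
def proj(d,X):
    p,_=cv2.projectPoints(np.asarray(X,float).reshape(-1,1,3),cv2.Rodrigues(d['R'])[0],d['t'],d['K'],np.array([float(d['k1']),0,0,0,0]));return p.reshape(-1,2)
E
cat > m2.py <<'E'
from h import *
for cam in ('top0','scene0'):
    d=load(cam);W=world(d);im=d['pixels'].astype(int);g=im.max(-1)
    print(cam)
    for n,z,X in (('tan',15,(440,320)),('pink',15,(434,-259)),('seat',48,(521,-28))):
        u,v=proj(d,[X[0],X[1],z])[0].astype(int)
        thr=165 if n=='seat' else 120
        r=16 if n=='seat' else 20
        mm=np.zeros((480,640),bool);mm[v-r:v+r,u-r:u+r]=True;mm&=g>thr
        nn,l,s,c=cv2.connectedComponentsWithStats(mm.astype(np.uint8))
        k=1+np.argmax(s[1:,4]);cnt,_=cv2.findContours((l==k).astype(np.uint8),cv2.RETR_EXTERNAL,cv2.CHAIN_APPROX_NONE)
        e=cv2.convexHull(max(cnt,key=len));(ex,ey),ax,an=cv2.fitEllipse(max(cnt,key=len))
        print(n,(u,v),s[k],c[k].round(1),'ell',round(ex,1),round(ey,1),np.round(ax,1),'->',ray(d,*c[k],z).round(1),ray(d,ex,ey,z).round(1))
d=load('top0');W=world(d)
m=(abs(W[...,2]-64)<7)&(W[...,0]>400)&(W[...,0]<650)&(abs(W[...,1]+28)<140)&(d['pixels'].max(-1)>120)
nn,l,s,c=cv2.connectedComponentsWithStats(m.astype(np.uint8));k=1+np.argmax(s[1:,4]);print(s[k])
v,u=np.nonzero(l==k);P=ray(d,0,0,64) if 0 else np.vstack([ray(d,a,b,64) for a,b in zip(u,v)])
print(cv2.minAreaRect(P[:,:2].astype(np.float32)), P.min(0),P.max(0))
# handle
m=(W[...,2]>200)&(W[...,0]>600)&(W[...,0]<760)&(abs(W[...,1]+28)<70)&(d['pixels'].max(-1)<90)
v,u=np.nonzero(m);P=W[m];print(len(P),P.mean(0));
cv2.imwrite('pics/hm.png',(m*255).astype(np.uint8)[120:280,320:430].repeat(3,0).repeat(3,1))
for a,b in zip(u[::6],v[::6]): print(a,b,W[b,a].round(0),end=';')
E
python3 m2.py
```

```text
top0
tan (np.int64(231), np.int64(262)) [220 250  25  25 483] [231.8 262.2] ell 231.8 262.2 [23.8 24.1] -> [[440.  319.7  15. ]] [[440.  319.7  15. ]]
pink (np.int64(463), np.int64(263)) [451 252  25  24 477] [462.9 263.4] ell 462.9 263.4 [23.4 24.2] -> [[ 433.6 -258.5   15. ]] [[ 433.6 -258.5   15. ]]
seat (np.int64(372), np.int64(228)) [362 218  22  21 372] [372.3 228. ] ell 372.3 228.0 [20.6 21.2] -> [[521.1 -28.6  48. ]] [[521.1 -28.6  48. ]]
scene0
tan (np.int64(243), np.int64(252)) [237 248  17  14 206] [244.5 254.4] ell 244.4 254.4 [13.5 17.6] -> [[432.4 308.7  15. ]] [[432.3 308.9  15. ]]
pink (np.int64(420), np.int64(311)) [408 305  25  19 387] [419.9 313.7] ell 419.9 313.7 [18.  25.2] -> [[ 423.8 -263.3   15. ]] [[ 423.7 -263.3   15. ]]
seat (np.int64(358), np.int64(261)) [342 266  32  11 216] [354.6 272.7] ell 351.2 272.2 [ 7.9 38.8] -> [[461.3 -54.   48. ]] [[458.7 -45.3  48. ]]
[ 330  188   87   79 1716]
((524.815673828125, -27.937271118164062), (178.51431274414062, 195.55276489257812), 5.890086650848389) [ 428.41771256 -131.8018443    64.        ] [617.25007504  75.15529511  64.        ]
118 [674.04693156  -0.85079264 261.75543477]
366 141 [680.   7. 278.];360 142 [678.  19. 277.];366 142 [678.   7. 276.];351 143 [676.  37. 276.];357 143 [676.  25. 277.];363 143 [677.  13. 273.];400 143 [680. -66. 259.];354 144 [674.  31. 277.];360 144 [674.  19. 276.];366 144 [674.   7. 278.];350 145 [673.  39. 273.];356 145 [672.  27. 274.];399 145 [678. -65. 251.];398 146 [678. -64. 243.];397 147 [677. -62. 238.];349 148 [669.  41. 262.];402 148 [675. -73. 238.];401 149 [672. -71. 239.];349 152 [666.  39. 241.];349 154 [662.  39. 237.];
```

Run:
```python
from h import *
d=load('scene0')
o=d['pixels'][170:370,230:470];cv2.imwrite('pics/s1.png',cv2.resize(o,None,fx=3.3,fy=3,interpolation=2))
```

```text
(no output)
```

View pics/s1.png

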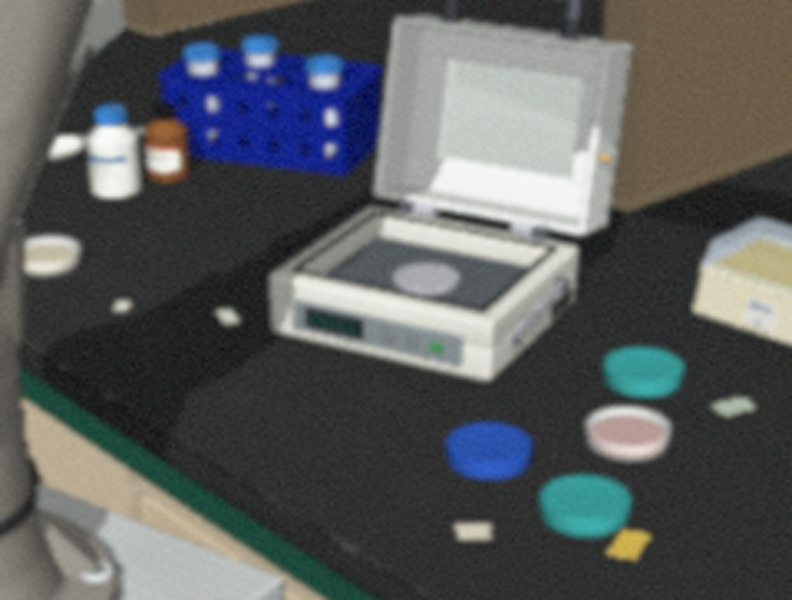

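```bash
cat > plan.py <<'E'
import json,sys,os
from h import *
from scipy.spatial.transform import Rotation as Ro
F='cmd.json'
def get():
    if os.path.exists(F):
        c=json.load(open(F)); return np.array(c['p']),Ro.from_quat(c['q'])
    o=env.get_obs();q=o['ee_rot'];return np.array([280.893,-586.21,231.347]),Ro.from_quat([q[1],q[2],q[3],q[0]])
def put(p,R): json.dump(dict(p=list(map(float,p)),q=list(map(float,R.as_quat()))),open(F,'w'))
YAW=.103
def down(jaw):  # jaw = world angle of tool y
    x=np.array([0,0,-1.]);y=np.array([np.cos(jaw),np.sin(jaw),0]);return Ro.from_matrix(np.c_[x,y,np.cross(x,y)])
def rel(p,R=None):
    p0,R0=get();R=R or R0
    t=R0.inv().apply(np.array(p)-p0)/150; r=(R0.inv()*R).as_rotvec()/np.pi
    print('T',t.round(3),'R',r.round(4), 'deg',np.degrees(np.linalg.norm(r*np.pi)).round(1))
def did(t,r=(0,0,0)):
    p0,R0=get(); put(p0+R0.apply(np.array(t)*150),R0*Ro.from_rotvec(np.array(r)*np.pi)); print('cmd',get()[0].round(1),get()[1].as_matrix().round(3).tolist())
E
python3 - <<'E'
from plan import *
p,R=get();print(R.as_matrix().round(3));put(p,R)
for j in (np.pi/2+YAW,-np.pi/2+YAW):
    rel([434,-259,231],down(j))
E
```

```text
[[-0.001  0.432 -0.902]
 [ 0.002 -0.902 -0.432]
 [-1.    -0.002  0.   ]]
T [ 0.005 -1.526 -1.863] R [-8.905e-01 -8.000e-04  2.000e-04] deg 160.3
T [ 0.005 -1.526 -1.863] R [1.095e-01 1.000e-04 5.000e-04] deg 19.7
```

Emit:
play_rows(motion=[{"translation": [0,-0.15,-0.18],"rotation": [0.03,0,0],"grip": -1},{"translation": [0,-0.45,-0.55],"rotation": [0.07,0,0],"grip": -1},{"translation": [0,-0.76,-0.93],"rotation": [0.109,0,0],"grip": -1},{"translation": [0,-0.76,-0.93],"rotation": [0.109,0,0],"grip": -1},{"translation": [0,-0.76,-0.93],"rotation": [0.109,0,0],"grip": -1},{"translation": [0,-0.76,-0.93],"rotation": [0.109,0,0],"grip": -1}])

```text
time: 0.7
ee_pos: [358.0, -422.0, 231.2]
ee_rot: [-0.038, -0.706, -0.038, 0.706]
wrist_force: [0.2, -0.4, 0.3]
finger_gap: 85.4
```

Run:
```python
from plan import *
did([0,-.76,-.93],[.109,0,0])
o=env.get_obs();print(o['ee_pos'],o['wrist_force'],Ro.from_quat(o['ee_rot'][[1,2,3,0]]).as_matrix().round(3).tolist())
rel([434,-259.5,120],down(-np.pi/2+YAW))
```

```text
cmd [ 357.4 -423.1  231.5] [[-0.001, 0.104, -0.995], [0.002, -0.995, -0.104], [-1.0, -0.002, 0.001]]
[ 358.02774652 -422.01580131  231.21448415] [ 0.19436234 -0.39293353  0.33416463] [[-0.0, 0.107, -0.994], [-0.0, -0.994, -0.107], [-1.0, 0.0, 0.0]]
T [ 0.745 -1.03  -0.622] R [0.0005 0.0002 0.0005] deg 0.1
```

Emit:
play_rows(motion=[{"translation": [0.1,-0.25,-0.15],"rotation": [0,0,0],"grip": -1},{"translation": [0.3,-0.6,-0.35],"rotation": [0,0,0],"grip": -1},{"translation": [0.6,-0.9,-0.62],"rotation": [0,0,0],"grip": -1},{"translation": [0.745,-1.0,-0.62],"rotation": [0,0,0],"grip": -1},{"translation": [0.745,-1.0,-0.62],"rotation": [0,0,0],"grip": -1},{"translation": [0.745,-1.0,-0.62],"rotation": [0,0,0],"grip": -1}])

```text
time: 1.3
ee_pos: [433.2, -263.3, 117.6]
ee_rot: [-0.037, -0.705, -0.038, 0.707]
wrist_force: [0.2, 0.2, -0.3]
finger_gap: 85.6
```

Run:
```python
from plan import *
did([.745,-1,-.62])
for i in range(3):
  o=env.get_obs();print(o['ee_pos'],o['joint_velocities'].round(3).max(),o['wrist_force'],Ro.from_quat(o['ee_rot'][[1,2,3,0]]).as_matrix().round(3).tolist())
d=snap('top','top1');d=snap('scene','scene1')
o=env.get_obs();print(o['ee_pos'])
rel([434,-259.5,5],down(-np.pi/2+YAW))
```

```text
cmd [ 434.2 -264.1  120. ] [[-0.001, 0.104, -0.995], [0.002, -0.995, -0.104], [-1.0, -0.002, 0.001]]
[ 433.15262645 -263.31978349  117.61962377] 0.051 [ 0.20194176  0.16182529 -0.27285413] [[-0.004, 0.106, -0.994], [0.002, -0.994, -0.106], [-1.0, -0.002, 0.004]]
[ 433.15262645 -263.31978349  117.61962377] 0.051 [ 0.20194176  0.16182529 -0.27285413] [[-0.004, 0.106, -0.994], [0.002, -0.994, -0.106], [-1.0, -0.002, 0.004]]
[ 433.15262645 -263.31978349  117.61962377] 0.051 [ 0.20194176  0.16182529 -0.27285413] [[-0.004, 0.106, -0.994], [0.002, -0.994, -0.106], [-1.0, -0.002, 0.004]]
[ 433.94709676 -266.99703425  120.19885094]
T [ 0.766 -0.029 -0.003] R [0.0005 0.0002 0.0005] deg 0.1
```

View pics/top1.png

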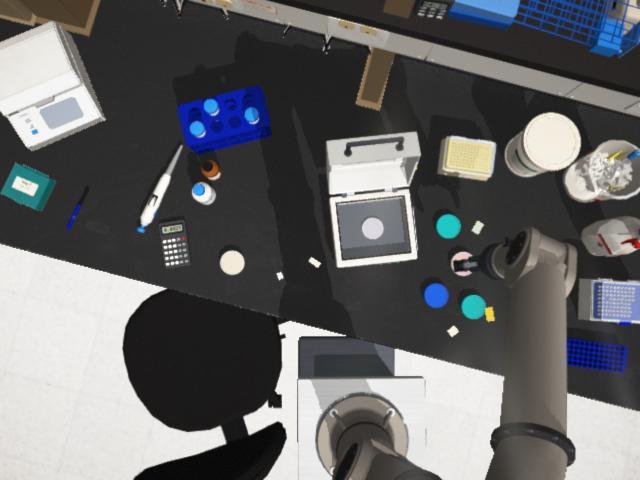

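View pics/scene1.png

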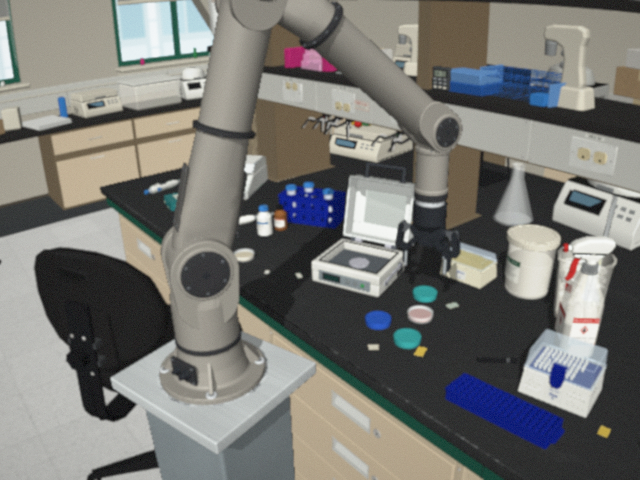

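Emit:
play_rows(motion=[{"translation": [0,-0.04,0],"rotation": [0,0,0],"grip": -1},{"translation": [0.15,-0.04,0],"rotation": [0,0,0],"grip": -1},{"translation": [0.35,-0.04,0],"rotation": [0,0,0],"grip": -1},{"translation": [0.5,-0.04,0],"rotation": [0,0,0],"grip": -1},{"translation": [0.6,-0.04,0],"rotation": [0,0,0],"grip": -1},{"translation": [0.6,-0.04,0],"rotation": [0,0,0],"grip": -1},{"translation": [0.6,-0.04,0],"rotation": [0,0,0],"grip": -1}])

```text
time: 2.1
ee_pos: [434.0, -259.7, 30.6]
ee_rot: [0.037, 0.707, 0.036, -0.706]
wrist_force: [-0.0, 0.5, -0.7]
finger_gap: 85.4
```

```bash
cat >> plan.py <<'E'
def st(n=3):
    P=[]
    for i in range(n):
        o=env.get_obs();P.append(o['ee_pos']); 
        if i<n-1: eyes.grab_frame('top')
    P=np.array(P);print('t',o['time'],'meas',P.round(1).tolist(),'F',o['wrist_force'].round(1),'gap',round(float(o['finger_gap']),1))
    R=Ro.from_quat(o['ee_rot'][[1,2,3,0]]);print('R-err deg',np.degrees((get()[1].inv()*R).as_rotvec()).round(2))
    return P
E
python3 - <<'E'
from plan import *
did([.6,-.04,0]);st(5)
E
```

```text
cmd [ 433.5 -257.9   30. ] [[-0.001, 0.104, -0.995], [0.002, -0.995, -0.104], [-1.0, -0.002, 0.001]]
t 2.3 meas [[434.0, -259.7, 30.6], [434.5, -259.7, 31.0], [434.6, -259.5, 31.1], [434.7, -259.3, 31.0], [434.5, -259.1, 30.8]] F [ 1.2  0.4 -0.3] gap 85.5
R-err deg [0.04 0.16 0.19]
```

Emit:
play_rows(motion=[{"translation": [0.1,0,0],"rotation": [0,0,0],"grip": -1},{"translation": [0.2,0,0],"rotation": [0,0,0],"grip": -1},{"translation": [0.2,0,0],"rotation": [0,0,0],"grip": -1},{"translation": [0.2,0,0],"rotation": [0,0,0],"grip": -1},{"translation": [0.2,0,0],"rotation": [0,0,0],"grip": 0.2},{"translation": [0.2,0,0],"rotation": [0,0,0],"grip": 1},{"translation": [0.2,0,0],"rotation": [0,0,0],"grip": 1},{"translation": [0.2,0,0],"rotation": [0,0,0],"grip": 1},{"translation": [0.2,0,0],"rotation": [0,0,0],"grip": 1}])

```text
time: 3.2
ee_pos: [434.4, -258.7, 1.0]
ee_rot: [0.037, 0.707, 0.036, -0.706]
wrist_force: [-1.7, 0.3, 8.7]
finger_gap: 54.8
```

Run:
```python
from plan import *
did([.2,0,0]);st(3);d=snap('scene','scene2')
o=d['pixels'][200:350,340:490];cv2.imwrite('pics/s2.png',cv2.resize(o,None,fx=4,fy=4,interpolation=2))
```

```text
cmd [ 433.4 -257.9   -0. ] [[-0.001, 0.104, -0.995], [0.002, -0.995, -0.104], [-1.0, -0.002, 0.001]]
t 3.3 meas [[434.4, -258.7, 1.0], [434.4, -258.7, 1.0], [434.4, -258.7, 1.0]] F [-2.4  0.8  8.5] gap 55.1
R-err deg [0.02 0.11 0.15]
```

View pics/s2.png

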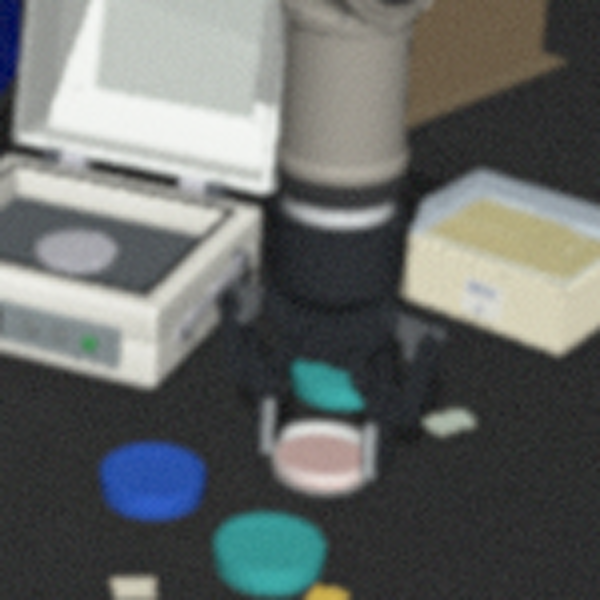

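Run:
```python
from plan import *
p,R=get();put(p+[.8,-.8,.8],R)
rel([434.4,-258.7,106]); put([434.4,-258.7,106],R); rel([521.7,-28.6,106],down(-np.pi/2+YAW))
put(p+[.8,-.8,.8],R)
```

```text
T [-0.702 -0.001 -0.001] R [0. 0. 0.] deg 0.0
T [ 0.002 -1.465 -0.739] R [0.0005 0.0002 0.0005] deg 0.1
```

Emit:
play_rows(motion=[{"translation": [-0.05,0,0],"rotation": [0,0,0],"grip": 1},{"translation": [-0.2,0,0],"rotation": [0,0,0],"grip": 1},{"translation": [-0.45,0,0],"rotation": [0,0,0],"grip": 1},{"translation": [-0.7,0,0],"rotation": [0,0,0],"grip": 1},{"translation": [-0.7,0,0],"rotation": [0,0,0],"grip": 1},{"translation": [-0.7,-0.15,-0.07],"rotation": [0,0,0],"grip": 1},{"translation": [-0.7,-0.4,-0.2],"rotation": [0,0,0],"grip": 1},{"translation": [-0.7,-0.7,-0.35],"rotation": [0,0,0],"grip": 1},{"translation": [-0.7,-0.9,-0.41],"rotation": [0,0,0],"grip": 1},{"translation": [-0.7,-0.9,-0.41],"rotation": [0,0,0],"grip": 1}])

```text
time: 4.35
ee_pos: [481.8, -111.7, 104.5]
ee_rot: [0.039, 0.706, 0.041, -0.706]
wrist_force: [-0.3, -0.0, -0.3]
finger_gap: 55.2
```

Run:
```python
from plan import *
did([-.7,-.9,-.41]);st(4);rel([521.7,-28.6,106],down(-np.pi/2+YAW))
```

```text
cmd [ 481.4 -118.2  105.9] [[-0.001, 0.104, -0.995], [0.002, -0.995, -0.104], [-1.0, -0.002, 0.001]]
t 4.5 meas [[481.8, -111.7, 104.5], [481.0, -114.9, 104.4], [480.5, -117.1, 104.4], [480.2, -118.4, 104.3]] F [-0.8 -0.1 -0.4] gap 54.8
R-err deg [ 0.03 -0.    0.13]
T [ 0.    -0.566 -0.33 ] R [0.0005 0.0002 0.0005] deg 0.1
```

Emit:
play_rows(motion=[{"translation": [0,-0.15,-0.09],"rotation": [0,0,0],"grip": 1},{"translation": [0,-0.35,-0.2],"rotation": [0,0,0],"grip": 1},{"translation": [0,-0.5,-0.29],"rotation": [0,0,0],"grip": 1},{"translation": [0,-0.565,-0.33],"rotation": [0,0,0],"grip": 1},{"translation": [0,-0.565,-0.33],"rotation": [0,0,0],"grip": 1},{"translation": [0,-0.565,-0.33],"rotation": [0,0,0],"grip": 1},{"translation": [0,-0.565,-0.33],"rotation": [0,0,0],"grip": 1},{"translation": [0,-0.565,-0.33],"rotation": [0,0,0],"grip": 1}])

```text
time: 5.3
ee_pos: [520.6, -29.9, 104.5]
ee_rot: [-0.036, -0.706, -0.036, 0.706]
wrist_force: [-0.8, -0.7, -0.0]
finger_gap: 55.1
```

Run:
```python
from plan import *
did([0,-.565,-.33]);st(4);rel([521.7,-28.6,55],down(-np.pi/2+YAW))
d=snap('top','top3');snap('scene','scene3')
a=d['pixels'][180:280,320:430];a=cv2.resize(a,None,fx=5,fy=5,interpolation=2)
b=load('scene3')['pixels'][200:310,300:430];cv2.imwrite('pics/b.png',cv2.resize(b,None,fx=5,fy=5,interpolation=2));cv2.imwrite('pics/a.png',a)
```

```text
cmd [521.8 -28.7 106. ] [[-0.001, 0.104, -0.995], [0.002, -0.995, -0.104], [-1.0, -0.002, 0.001]]
t 5.45 meas [[520.6, -29.9, 104.5], [520.7, -29.5, 104.5], [520.8, -29.2, 104.5], [521.0, -28.9, 104.6]] F [ 1.3 -0.1  0. ] gap 55.1
R-err deg [0.08 0.04 0.11]
T [ 0.34 -0.    0.  ] R [0.0005 0.0002 0.0005] deg 0.1
```

View pics/a.png

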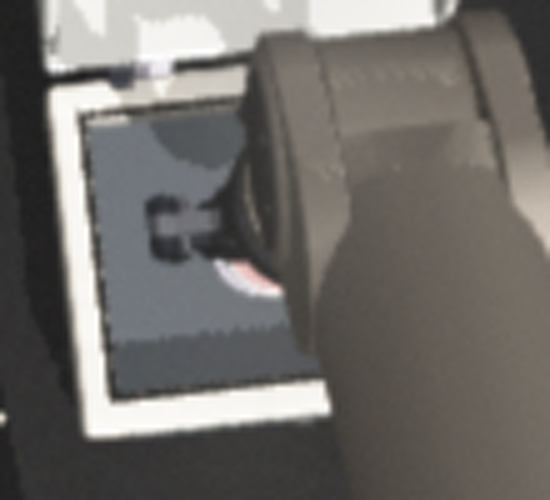

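View pics/b.png

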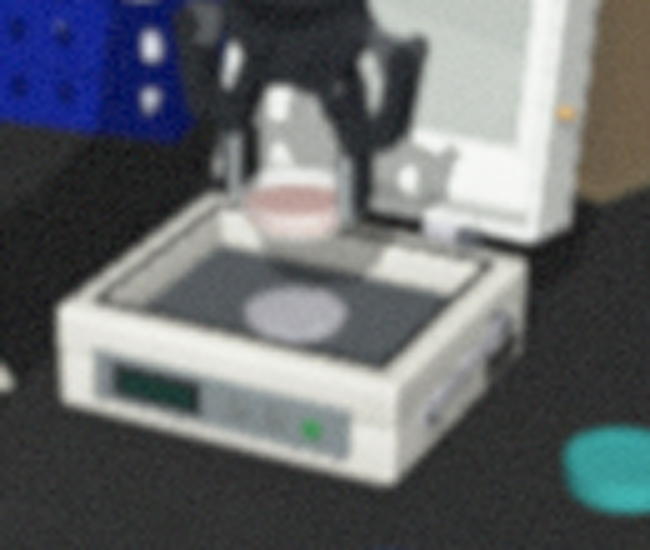

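Emit:
play_rows(motion=[{"translation": [0.1,0,0],"rotation": [0,0,0],"grip": 1},{"translation": [0.22,0,0],"rotation": [0,0,0],"grip": 1},{"translation": [0.32,0,0],"rotation": [0,0,0],"grip": 1},{"translation": [0.36,0,0],"rotation": [0,0,0],"grip": 1},{"translation": [0.36,0,0],"rotation": [0,0,0],"grip": 1},{"translation": [0.36,0,0],"rotation": [0,0,0],"grip": 1},{"translation": [0.36,0,0],"rotation": [0,0,0],"grip": 1}])

```text
time: 6.25
ee_pos: [521.7, -28.2, 51.1]
ee_rot: [0.037, 0.707, 0.037, -0.706]
wrist_force: [-0.1, 0.7, 0.8]
finger_gap: 54.9
```

Run:
```python
from plan import *
did([.36,0,0]);st(4)
d=snap('scene','scene4')
b=d['pixels'][200:310,300:430];cv2.imwrite('pics/b4.png',cv2.resize(b,None,fx=5,fy=5,interpolation=2))
```

```text
cmd [521.7 -28.6  52. ] [[-0.001, 0.104, -0.995], [0.002, -0.995, -0.104], [-1.0, -0.002, 0.001]]
t 6.4 meas [[521.7, -28.2, 51.1], [521.6, -28.2, 51.1], [521.5, -28.2, 51.0], [521.5, -28.2, 51.0]] F [ 0.1  0.7 -0.2] gap 54.9
R-err deg [0.   0.09 0.11]
```

View pics/b4.png

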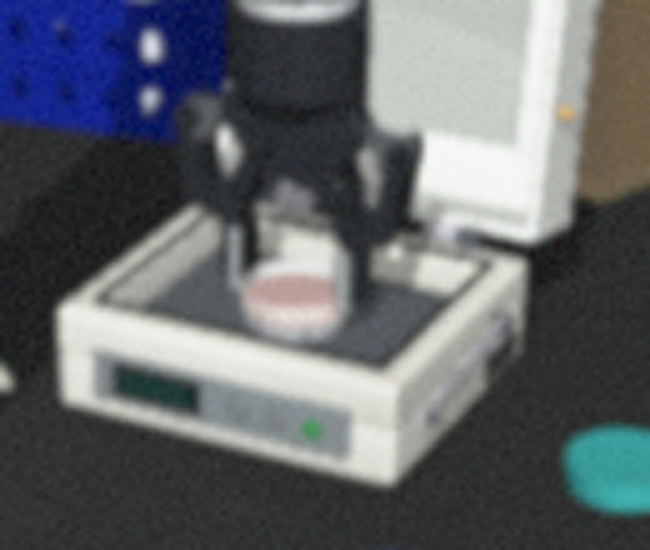

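Dish is over the seat, level. Lower in ~1 mm steps.

Emit:
play_rows(motion=[{"translation": [0.01,0,0],"rotation": [0,0,0],"grip": 1},{"translation": [0.015,0,0],"rotation": [0,0,0],"grip": 1},{"translation": [0.015,0,0],"rotation": [0,0,0],"grip": 1},{"translation": [0.015,0,0],"rotation": [0,0,0],"grip": 1}])

```text
time: 6.85
ee_pos: [521.4, -28.2, 49.1]
ee_rot: [0.037, 0.706, 0.037, -0.706]
wrist_force: [-2.5, -0.8, 5.1]
finger_gap: 55.1
```

Run:
```python
from plan import *
did([.015,0,0]);st(2)
```

```text
cmd [521.7 -28.6  49.8] [[-0.001, 0.104, -0.995], [0.002, -0.995, -0.104], [-1.0, -0.002, 0.001]]
t 6.9 meas [[521.4, -28.2, 49.1], [521.4, -28.2, 49.1]] F [-2.2 -0.1  5.6] gap 54.6
R-err deg [0.02 0.06 0.11]
```

Emit:
play_rows(motion=[{"translation": [0,0,0],"rotation": [0,0,0],"grip": -0.4},{"translation": [0,0,0],"rotation": [0,0,0],"grip": -0.6},{"translation": [0,0,0],"rotation": [0,0,0],"grip": -0.75},{"translation": [0,0,0],"rotation": [0,0,0],"grip": -0.75},{"translation": [0,0,0],"rotation": [0,0,0],"grip": -0.75},{"translation": [-0.05,0,0],"rotation": [0,0,0],"grip": -0.75},{"translation": [-0.15,0,0],"rotation": [0,0,0],"grip": -0.75},{"translation": [-0.4,0,0],"rotation": [0,0,0],"grip": -0.75},{"translation": [-0.7,0,0],"rotation": [0,0,0],"grip": -0.75},{"translation": [-0.7,0,0],"rotation": [0,0,0],"grip": -0.75},{"translation": [-0.7,0,0],"rotation": [0,0,0],"grip": -0.75}])

```text
time: 8.0
ee_pos: [522.0, -28.2, 154.9]
ee_rot: [0.037, 0.707, 0.037, -0.705]
wrist_force: [0.1, -0.3, -0.4]
finger_gap: 75.0
```

Run:
```python
from plan import *
did([-.7,0,0]);st(2);rel([440.6,319.7,150],down(-np.pi/2+YAW))
```

```text
cmd [521.8 -28.8 154.8] [[-0.001, 0.104, -0.995], [0.002, -0.995, -0.104], [-1.0, -0.002, 0.001]]
t 8.05 meas [[522.0, -28.2, 154.9], [520.9, -28.2, 153.4]] F [ 0.7  0.2 -1. ] gap 74.5
R-err deg [0.01 0.04 0.11]
T [ 0.036 -2.367  0.296] R [0.0005 0.0002 0.0005] deg 0.1
```

Emit:
play_rows(motion=[{"translation": [0,-0.2,0.03],"rotation": [0,0,0],"grip": -1},{"translation": [0,-0.5,0.07],"rotation": [0,0,0],"grip": -1},{"translation": [0,-0.8,0.11],"rotation": [0,0,0],"grip": -1},{"translation": [0,-1.0,0.15],"rotation": [0,0,0],"grip": -1},{"translation": [0,-1.0,0.15],"rotation": [0,0,0],"grip": -1}])

```text
time: 8.55
ee_pos: [480.2, 123.8, 151.8]
ee_rot: [-0.039, -0.705, -0.041, 0.707]
wrist_force: [-0.2, -0.6, -0.1]
finger_gap: 85.3
```

Emit:
play_rows(motion=[{"translation": [0,-0.2,0.03],"rotation": [0,0,0],"grip": -1},{"translation": [0,-0.5,0.06],"rotation": [0,0,0],"grip": -1},{"translation": [0,-0.8,0.1],"rotation": [0,0,0],"grip": -1},{"translation": [0,-0.94,0.14],"rotation": [0,0,0],"grip": -1},{"translation": [0,-0.94,0.14],"rotation": [0,0,0],"grip": -1}])

```text
time: 9.05
ee_pos: [445.2, 259.7, 152.0]
ee_rot: [-0.039, -0.705, -0.039, 0.707]
wrist_force: [0.4, 0.7, 1.2]
finger_gap: 85.5
```

Run:
```python
from plan import *
did([0,-1.94,.29]);st(3);
d=snap('top','top5')
a=d['pixels'][180:280,320:430];a=cv2.resize(a,None,fx=5,fy=5,interpolation=2);cv2.imwrite('pics/a5.png',a)
rel([440.6,319.7,30],down(-np.pi/2+YAW))
```

```text
cmd [448.2 256.1 155.3] [[-0.001, 0.104, -0.995], [0.002, -0.995, -0.104], [-1.0, -0.002, 0.001]]
t 9.15 meas [[445.2, 259.7, 152.0], [446.4, 257.0, 152.0], [447.2, 255.3, 152.0]] F [-0.3 -0.1 -0.7] gap 85.4
R-err deg [ 0.   -0.09  0.21]
T [ 0.836 -0.426  0.005] R [0.0005 0.0002 0.0005] deg 0.1
```

View pics/a5.png

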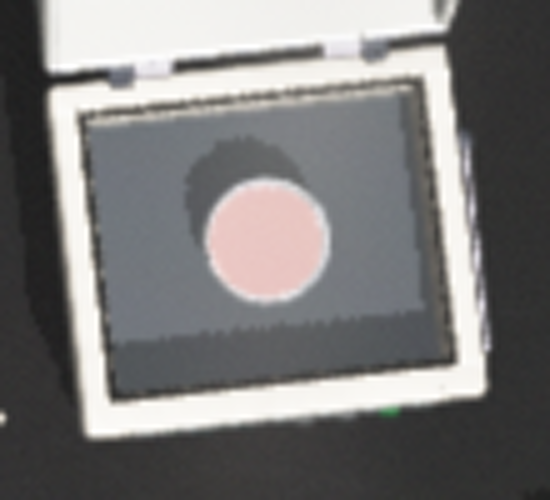

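The pink dish sits on the seat. I'll measure its centre and go on to the tan dish.

Run:
```python
from plan import *
d=load('top5');g=d['pixels'].astype(int)
m=np.zeros((480,640),np.uint8);m[212:245,355:392]=1
im=d['pixels'].astype(int)
m&=(im.max(-1)>165).astype(np.uint8)
n,l,s,c=cv2.connectedComponentsWithStats(m);k=1+np.argmax(s[1:,4]);print(s[k],c[k],ray(d,*c[k],63))
m=np.zeros((480,640),np.uint8);m[245:280,215:250]=1;m&=(im.max(-1)>120).astype(np.uint8)
n,l,s,c=cv2.connectedComponentsWithStats(m);k=1+np.argmax(s[1:,4]);print(s[k],c[k],ray(d,*c[k],15))
```

```text
[361 216  25  25 497] [373.0804829  227.75452716] [[520.41828432 -28.79130864  63.        ]]
[215 245  35  14 321] [232.54517134 249.52647975] [[471.6440083  318.05496751  15.        ]]
```

Emit:
play_rows(motion=[{"translation": [0.1,-0.15,0],"rotation": [0,0,0],"grip": -1},{"translation": [0.3,-0.35,0],"rotation": [0,0,0],"grip": -1},{"translation": [0.5,-0.42,0],"rotation": [0,0,0],"grip": -1},{"translation": [0.7,-0.42,0],"rotation": [0,0,0],"grip": -1},{"translation": [0.8,-0.42,0],"rotation": [0,0,0],"grip": -1},{"translation": [0.8,-0.42,0],"rotation": [0,0,0],"grip": -1},{"translation": [0.8,-0.42,0],"rotation": [0,0,0],"grip": -1},{"translation": [0.8,-0.42,0],"rotation": [0,0,0],"grip": -1}])

```text
time: 10.0
ee_pos: [442.4, 319.5, 34.8]
ee_rot: [0.036, 0.707, 0.037, -0.705]
wrist_force: [0.3, -0.5, -0.1]
finger_gap: 85.4
```

Run:
```python
from plan import *
did([.8,-.42,0]);st(5);
```

```text
cmd [441.5 318.9  35.4] [[-0.001, 0.104, -0.995], [0.002, -0.995, -0.104], [-1.0, -0.002, 0.001]]
t 10.2 meas [[442.4, 319.5, 34.8], [442.3, 319.7, 34.8], [442.1, 319.7, 34.7], [441.9, 319.7, 34.5], [441.7, 319.7, 34.3]] F [0.1 0.8 0.4] gap 85.2
R-err deg [0.02 0.14 0.05]
```

Emit:
play_rows(motion=[{"translation": [0.1,0,0.005],"rotation": [0,0,0],"grip": -1},{"translation": [0.22,0,0.005],"rotation": [0,0,0],"grip": -1},{"translation": [0.22,0,0.005],"rotation": [0,0,0],"grip": -1},{"translation": [0.22,0,0.005],"rotation": [0,0,0],"grip": -1},{"translation": [0.22,0,0.005],"rotation": [0,0,0],"grip": 0.2},{"translation": [0.22,0,0.005],"rotation": [0,0,0],"grip": 1},{"translation": [0.22,0,0.005],"rotation": [0,0,0],"grip": 1},{"translation": [0.22,0,0.005],"rotation": [0,0,0],"grip": 1},{"translation": [0.22,0,0.005],"rotation": [0,0,0],"grip": 1}])

```text
time: 11.1
ee_pos: [440.9, 319.9, 1.6]
ee_rot: [0.037, 0.707, 0.037, -0.706]
wrist_force: [-0.6, -0.3, 5.8]
finger_gap: 55.0
```

Run:
```python
from plan import *
did([.22,0,.005]);st(3);rel([521.7,-28.6,120],down(-np.pi/2+YAW))
```

```text
cmd [440.7 318.9   2.4] [[-0.001, 0.104, -0.995], [0.002, -0.995, -0.104], [-1.0, -0.002, 0.001]]
t 11.2 meas [[440.9, 319.9, 1.6], [440.9, 319.9, 1.6], [440.9, 319.8, 1.6]] F [-1. -1.  5.] gap 55.1
R-err deg [0.02 0.14 0.06]
T [-0.788  2.359 -0.295] R [0.0005 0.0002 0.0005] deg 0.1
```

Emit:
play_rows(motion=[{"translation": [-0.1,0,0],"rotation": [0,0,0],"grip": 1},{"translation": [-0.3,0,0],"rotation": [0,0,0],"grip": 1},{"translation": [-0.55,0.1,-0.01],"rotation": [0,0,0],"grip": 1},{"translation": [-0.78,0.3,-0.04],"rotation": [0,0,0],"grip": 1},{"translation": [-0.78,0.6,-0.08],"rotation": [0,0,0],"grip": 1},{"translation": [-0.78,0.85,-0.12],"rotation": [0,0,0],"grip": 1},{"translation": [-0.78,1.0,-0.15],"rotation": [0,0,0],"grip": 1}])

```text
time: 11.9
ee_pos: [479.3, 168.8, 118.9]
ee_rot: [0.036, 0.707, 0.035, -0.705]
wrist_force: [0.5, 0.9, -0.1]
finger_gap: 54.9
```

Emit:
play_rows(motion=[{"translation": [0,0.2,-0.02],"rotation": [0,0,0],"grip": 1},{"translation": [0,0.5,-0.05],"rotation": [0,0,0],"grip": 1},{"translation": [0,0.75,-0.08],"rotation": [0,0,0],"grip": 1},{"translation": [0,1.0,-0.11],"rotation": [0,0,0],"grip": 1},{"translation": [0,1.0,-0.11],"rotation": [0,0,0],"grip": 1},{"translation": [0,1.0,-0.11],"rotation": [0,0,0],"grip": 1}])

```text
time: 12.5
ee_pos: [510.6, 24.3, 118.2]
ee_rot: [0.036, 0.707, 0.036, -0.706]
wrist_force: [0.2, 0.9, 0.4]
finger_gap: 54.8
```

Run:
```python
from plan import *
did([-.78,2.0,-.26]);st(4);rel([521.7,-28.6,70],down(-np.pi/2+YAW))
```

```text
cmd [510.9  24.4 118.9] [[-0.001, 0.104, -0.995], [0.002, -0.995, -0.104], [-1.0, -0.002, 0.001]]
t 12.65 meas [[510.6, 24.3, 118.2], [510.4, 25.7, 118.1], [510.3, 26.4, 118.0], [510.2, 26.7, 117.8]] F [-0.3  0.6 -0.1] gap 55.1
R-err deg [-0.14  0.08  0.06]
T [ 0.325  0.359 -0.035] R [0.0005 0.0002 0.0005] deg 0.1
```

Emit:
play_rows(motion=[{"translation": [0,0.15,-0.015],"rotation": [0,0,0],"grip": 1},{"translation": [0,0.3,-0.03],"rotation": [0,0,0],"grip": 1},{"translation": [0.03,0.36,-0.035],"rotation": [0,0,0],"grip": 1},{"translation": [0.1,0.36,-0.035],"rotation": [0,0,0],"grip": 1},{"translation": [0.2,0.36,-0.035],"rotation": [0,0,0],"grip": 1},{"translation": [0.28,0.36,-0.035],"rotation": [0,0,0],"grip": 1},{"translation": [0.28,0.36,-0.035],"rotation": [0,0,0],"grip": 1},{"translation": [0.28,0.36,-0.035],"rotation": [0,0,0],"grip": 1},{"translation": [0.28,0.36,-0.035],"rotation": [0,0,0],"grip": 1}])

```text
time: 13.55
ee_pos: [521.6, -27.7, 75.7]
ee_rot: [0.037, 0.706, 0.037, -0.706]
wrist_force: [-0.5, -0.4, -0.2]
finger_gap: 54.7
```

Run:
```python
from plan import *
did([.28,.36,-.035]);st(5)
d=snap('scene','scene6')
b=d['pixels'][200:310,300:430];cv2.imwrite('pics/b6.png',cv2.resize(b,None,fx=5,fy=5,interpolation=2))
```

```text
cmd [521.8 -28.7  76.8] [[-0.001, 0.104, -0.995], [0.002, -0.995, -0.104], [-1.0, -0.002, 0.001]]
t 13.75 meas [[521.6, -27.7, 75.7], [521.7, -27.9, 75.9], [521.7, -28.0, 75.9], [521.6, -28.1, 75.9], [521.6, -28.1, 75.8]] F [-0.  -0.4 -0.2] gap 54.6
R-err deg [0.01 0.1  0.11]
```

View pics/b6.png

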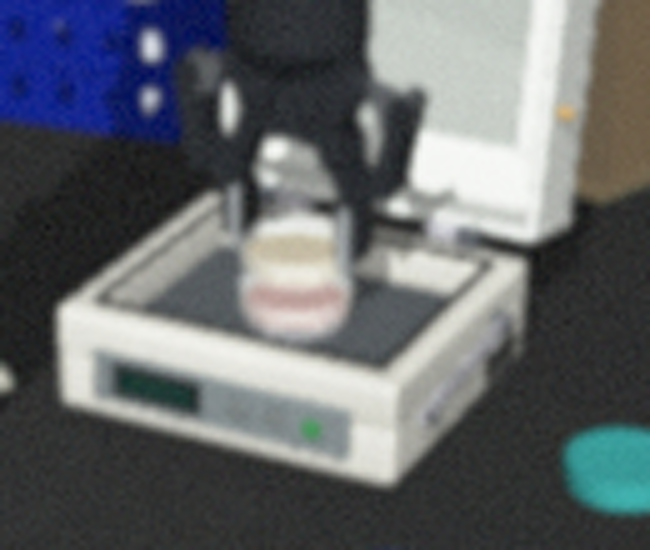

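Emit:
play_rows(motion=[{"translation": [0.04,0,0],"rotation": [0,0,0],"grip": 1},{"translation": [0.07,0,0],"rotation": [0,0,0],"grip": 1},{"translation": [0.085,0,0],"rotation": [0,0,0],"grip": 1},{"translation": [0.09,0,0],"rotation": [0,0,0],"grip": 1},{"translation": [0.095,0,0],"rotation": [0,0,0],"grip": 1},{"translation": [0.095,0,0],"rotation": [0,0,0],"grip": 1},{"translation": [0.095,0,0],"rotation": [0,0,0],"grip": 1}])

```text
time: 14.5
ee_pos: [520.6, -28.2, 62.0]
ee_rot: [-0.037, -0.706, -0.037, 0.707]
wrist_force: [-4.6, 0.2, 11.4]
finger_gap: 54.7
```

Run:
```python
from plan import *
did([.095,0,0]);st(3)
```

```text
cmd [521.7 -28.7  62.5] [[-0.001, 0.104, -0.995], [0.002, -0.995, -0.104], [-1.0, -0.002, 0.001]]
t 14.6 meas [[520.6, -28.2, 62.0], [520.6, -28.2, 62.0], [520.6, -28.2, 62.1]] F [-4.2  0.3 11.7] gap 54.6
R-err deg [ 0.02 -0.05  0.11]
```

Emit:
play_rows(motion=[{"translation": [0,0,0],"rotation": [0,0,0],"grip": -0.4},{"translation": [0,0,0],"rotation": [0,0,0],"grip": -0.6},{"translation": [0,0,0],"rotation": [0,0,0],"grip": -0.75},{"translation": [0,0,0],"rotation": [0,0,0],"grip": -0.75},{"translation": [0,0,0],"rotation": [0,0,0],"grip": -0.75},{"translation": [-0.05,0,0],"rotation": [0,0,0],"grip": -0.75},{"translation": [-0.15,0,0],"rotation": [0,0,0],"grip": -0.75},{"translation": [-0.4,0,0],"rotation": [0,0,0],"grip": -0.75},{"translation": [-0.7,0,0],"rotation": [0,0,0],"grip": -0.75},{"translation": [-0.9,0,0],"rotation": [0,0,0],"grip": -0.75},{"translation": [-0.9,0,0],"rotation": [0,0,0],"grip": -0.75}])

```text
time: 15.7
ee_pos: [524.7, -28.0, 201.6]
ee_rot: [0.037, 0.71, 0.036, -0.702]
wrist_force: [0.6, 1.0, 0.0]
finger_gap: 74.7
```

Run:
```python
from plan import *
did([-.9,0,0]);st(3)
d=snap('scene','scene7')
b=d['pixels'][200:310,300:430];cv2.imwrite('pics/b7.png',cv2.resize(b,None,fx=5,fy=5,interpolation=2))
for j in (YAW,np.pi+YAW): rel([521.7,-28.7,300],down(j))
print(env.get_obs()['qpos'])
```

```text
cmd [521.9 -28.9 197.5] [[-0.001, 0.104, -0.995], [0.002, -0.995, -0.104], [-1.0, -0.002, 0.001]]
t 15.8 meas [[524.7, -28.0, 201.6], [522.9, -28.1, 198.9], [521.4, -28.2, 196.9]] F [ 0.7  0.3 -0.9] gap 74.3
R-err deg [0.01 0.14 0.12]
T [-0.683 -0.002  0.001] R [-4.995e-01 -2.000e-04  6.000e-04] deg 89.9
T [-0.683 -0.002  0.001] R [5.005e-01 6.000e-04 2.000e-04] deg 90.1
[ 0.20511724  0.2100101  -0.26756742  1.87845794  0.06331896  1.0621777
 -1.55414169]
```

View pics/b7.png

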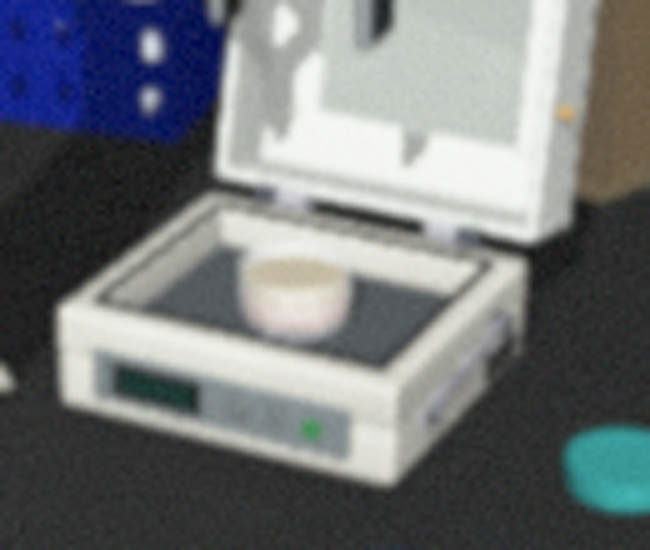

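Run:
```python
from plan import *
W=world(load('top0'))
for u,v in [(370,105),(375,80),(385,55),(330,70),(300,40),(465,155),(370,130)]: print(u,v,W[v,u].round(0))
rel([521.7,-28.7,320],down(YAW))
```

```text
370 105 [844. -32.   3.]
375 80 [854. -28. 154.]
385 55 [851. -32. 299.]
330 70 [936.  71.   4.]
300 40 [1020.  149.   -2.]
465 155 [ 695. -253.   76.]
370 130 [779. -31.  -0.]
T [-0.816 -0.003  0.001] R [-4.995e-01 -2.000e-04  6.000e-04] deg 89.9
```

Emit:
play_rows(motion=[{"translation": [-0.1,0,0],"rotation": [0.02,0,0],"grip": -0.75},{"translation": [-0.1,0,0],"rotation": [0.02,0,0],"grip": -0.75}])

```text
time: 16.05
ee_pos: [521.2, -28.1, 210.9]
ee_rot: [0.015, 0.707, 0.015, -0.707]
wrist_force: [0.1, 0.1, -0.1]
finger_gap: 74.8
```

Run:
```python
from plan import *
did([-.1,0,0],[.02,0,0]);st(2);print(env.get_obs()['qpos']);
p,R=get()
for j in (YAW,np.pi+YAW): rel([521.7,-28.7,320],down(j))
```

```text
cmd [521.9 -28.9 212.5] [[-0.001, 0.042, -0.999], [0.002, -0.999, -0.042], [-1.0, -0.002, 0.001]]
t 16.1 meas [[521.2, -28.1, 210.9], [520.9, -28.1, 210.2]] F [-0.7  0.5 -0.5] gap 74.6
R-err deg [-0.06 -0.01  0.09]
[ 0.19984243  0.19616364 -0.26020351  1.8604096   0.05647032  1.09308933
 -1.60966461]
T [-0.716 -0.002  0.002] R [-5.195e-01 -2.000e-04  6.000e-04] deg 93.5
T [-0.716 -0.002  0.002] R [4.805e-01 6.000e-04 2.000e-04] deg 86.5
```

Emit:
play_rows(motion=[{"translation": [-0.15,0,0],"rotation": [-0.04,0,0],"grip": -0.75},{"translation": [-0.4,0,0],"rotation": [-0.085,0,0],"grip": -0.75},{"translation": [-0.6,0,0],"rotation": [-0.13,0,0],"grip": -0.75},{"translation": [-0.7,0,0],"rotation": [-0.175,0,0],"grip": -0.75},{"translation": [-0.72,0,0],"rotation": [-0.22,0,0],"grip": -0.75},{"translation": [-0.72,0,0],"rotation": [-0.265,0,0],"grip": -0.75},{"translation": [-0.72,0,0],"rotation": [-0.31,0,0],"grip": -0.75},{"translation": [-0.72,0,0],"rotation": [-0.355,0,0],"grip": -0.75},{"translation": [-0.72,0,0],"rotation": [-0.4,0,0],"grip": -0.75},{"translation": [-0.72,0,0],"rotation": [-0.445,0,0],"grip": -0.75},{"translation": [-0.72,0,0],"rotation": [-0.49,0,0],"grip": -0.75},{"translation": [-0.72,0,0],"rotation": [-0.5195,0,0],"grip": -0.75}])

```text
time: 17.3
ee_pos: [520.5, -28.2, 317.2]
ee_rot: [0.526, 0.471, 0.527, -0.473]
wrist_force: [-0.0, 0.1, -0.6]
finger_gap: 74.9
```

Run:
```python
from plan import *
did([-.72,0,0],[-.5195,0,0]);P=st(3);print(env.get_obs()['qpos'])
rel([676.4,-12.8,320],down(YAW))
```

```text
cmd [522.  -29.1 320.5] [[-0.001, 0.995, 0.103], [0.002, 0.103, -0.995], [-1.0, -0.001, -0.002]]
t 17.4 meas [[520.5, -28.2, 317.2], [520.5, -28.2, 317.3], [520.6, -28.2, 317.4]] F [-0.1  0.5  1. ] gap 74.8
R-err deg [-0.04 -0.06 -0.11]
[ 0.32027957  0.12643169 -0.38570779  1.70484593  0.04856093  1.32247461
  0.02899261]
T [ 0.003  1.035 -0.002] R [-0.     -0.0005  0.0002] deg 0.1
```

Emit:
play_rows(motion=[{"translation": [0,0.15,0],"rotation": [0,0,0],"grip": -0.75},{"translation": [0,0.4,0],"rotation": [0,0,0],"grip": -0.75},{"translation": [0,0.7,0],"rotation": [0,0,0],"grip": -0.75},{"translation": [0,0.9,0],"rotation": [0,0,0],"grip": -0.75},{"translation": [0,1.0,0],"rotation": [0,0,0],"grip": -0.75},{"translation": [0,1.0,0],"rotation": [0,0,0],"grip": -0.75},{"translation": [0,1.0,0],"rotation": [0,0,0],"grip": -0.75}])

```text
time: 18.1
ee_pos: [669.7, -12.7, 317.8]
ee_rot: [0.524, 0.473, 0.526, -0.474]
wrist_force: [-0.0, -0.2, -0.0]
finger_gap: 74.9
```

Run:
```python
from plan import *
did([0,1.0,0]);P=st(3)
d=snap('top','top8');snap('scene','scene8')
a=d['pixels'][110:290,310:440];a=cv2.resize(a,None,fx=3.3,fy=3.3,interpolation=2)
b=load('scene8')['pixels'][130:310,300:430];b=cv2.resize(b,None,fx=3.3,fy=3.3,interpolation=2);cv2.imwrite('pics/ab8.png',np.hstack([a[:594],b[:594]])[:, :800] if 0 else cv2.resize(np.hstack([a,b]),(800,554)))
im=d['pixels'].astype(int)
m=np.zeros((480,640),np.uint8);m[212:245,355:392]=1;m&=(im.max(-1)>160).astype(np.uint8)
n,l,s,c=cv2.connectedComponentsWithStats(m);k=1+np.argmax(s[1:,4]);print(s[k],c[k],ray(d,*c[k],75))
print('z',np.median(world(d)[l==k][:,2]))
rel([676,-12.8,255],down(YAW))
```

```text
cmd [671.2 -13.6 320.4] [[-0.001, 0.995, 0.103], [0.002, 0.103, -0.995], [-1.0, -0.001, -0.002]]
t 18.2 meas [[669.7, -12.7, 317.8], [669.5, -12.8, 318.4], [669.4, -12.9, 318.9]] F [-0.5  0.3 -0.1] gap 75.1
R-err deg [ 0.04 -0.12 -0.01]
[361 215  26  26 537] [373.53445065 227.5679702 ] [[519.86101544 -28.56681336  75.        ]]
z 75.91348025570797
T [ 0.436  0.033 -0.002] R [-0.     -0.0005  0.0002] deg 0.1
```

View pics/ab8.png

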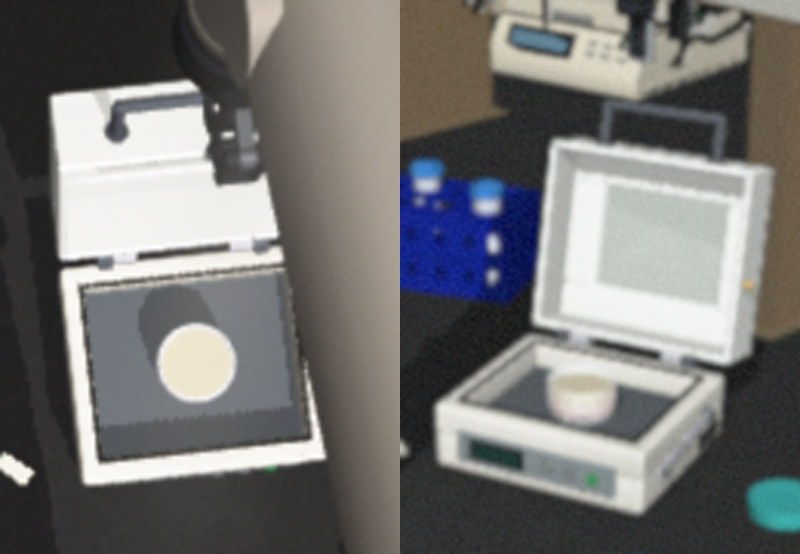

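Emit:
play_rows(motion=[{"translation": [0.05,0.045,0],"rotation": [0,0,0],"grip": -0.75},{"translation": [0.15,0.045,0],"rotation": [0,0,0],"grip": -0.75},{"translation": [0.25,0.045,0],"rotation": [0,0,0],"grip": -0.75},{"translation": [0.35,0.045,0],"rotation": [0,0,0],"grip": -0.75},{"translation": [0.42,0.045,0],"rotation": [0,0,0],"grip": -0.75},{"translation": [0.445,0.045,0],"rotation": [0,0,0],"grip": -0.75},{"translation": [0.445,0.045,0],"rotation": [0,0,0],"grip": -0.75},{"translation": [0.445,0.045,0],"rotation": [0,0,0],"grip": -0.75}])

```text
time: 19.1
ee_pos: [677.4, -12.0, 252.9]
ee_rot: [0.525, 0.474, 0.525, -0.473]
wrist_force: [0.1, -0.5, 0.7]
finger_gap: 74.8
```

Run:
```python
from plan import *
did([.445,.045,0]);P=st(3)
d=snap('scene','scene9')
b=d['pixels'][120:230,320:450];cv2.imwrite('pics/b9.png',cv2.resize(b,None,fx=5,fy=5,interpolation=2))
a=snap('top','top9')['pixels'][110:230,310:440];cv2.imwrite('pics/a9.png',cv2.resize(a,None,fx=5,fy=5,interpolation=2))
```

```text
cmd [677.8 -12.8 253.7] [[-0.001, 0.995, 0.103], [0.002, 0.103, -0.995], [-1.0, -0.001, -0.002]]
t 19.2 meas [[677.4, -12.0, 252.9], [677.6, -12.0, 253.2], [677.6, -12.0, 253.3]] F [ 0.1 -0.1  0.4] gap 74.5
R-err deg [ 0.01 -0.1   0.14]
```

View pics/b9.png

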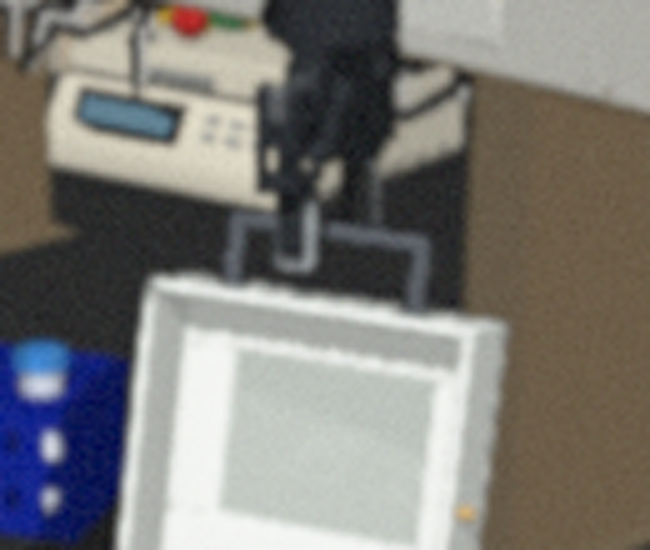

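View pics/a9.png

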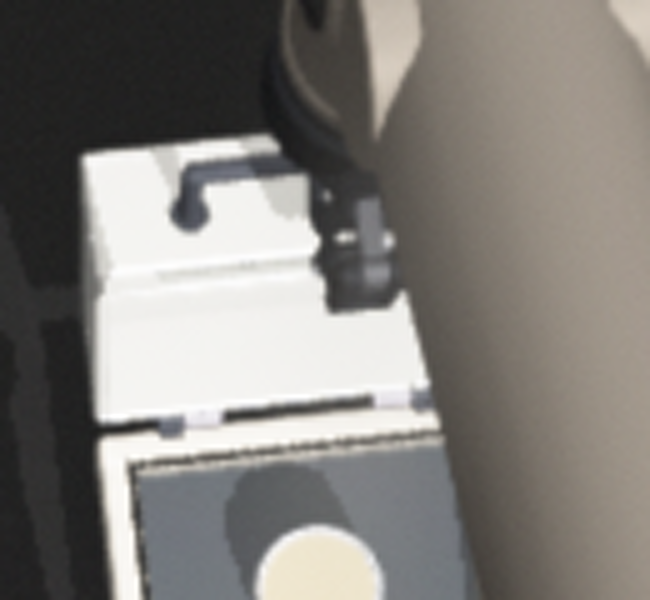

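Emit:
play_rows(motion=[{"translation": [0,-0.008,0],"rotation": [0,0,0],"grip": -0.2},{"translation": [0,-0.008,0],"rotation": [0,0,0],"grip": 0.2},{"translation": [0,-0.008,0],"rotation": [0,0,0],"grip": 0.5},{"translation": [0,-0.008,0],"rotation": [0,0,0],"grip": 0.7},{"translation": [0,-0.008,0],"rotation": [0,0,0],"grip": 1},{"translation": [0,-0.008,0],"rotation": [0,0,0],"grip": 1},{"translation": [0,-0.008,0],"rotation": [0,0,0],"grip": 1},{"translation": [0,-0.008,0],"rotation": [0,0,0],"grip": 1},{"translation": [0,-0.008,0],"rotation": [0,0,0],"grip": 1}])

```text
time: 20.2
ee_pos: [676.5, -12.1, 252.9]
ee_rot: [0.525, 0.474, 0.525, -0.473]
wrist_force: [2.7, 0.6, 2.5]
finger_gap: 7.5
```

Run:
```python
from plan import *
did([0,-.008,0]);P=st(3)
d=snap('scene','scene10')
b=d['pixels'][120:230,320:450];cv2.imwrite('pics/b10.png',cv2.resize(b,None,fx=5,fy=5,interpolation=2))
```

```text
cmd [676.6 -13.  253.7] [[-0.001, 0.995, 0.103], [0.002, 0.103, -0.995], [-1.0, -0.001, -0.002]]
t 20.3 meas [[676.5, -12.1, 252.9], [676.4, -12.1, 252.9], [676.4, -12.1, 252.8]] F [2.5 0.3 3. ] gap 8.1
R-err deg [ 0.01 -0.1   0.13]
```

View pics/b10.png

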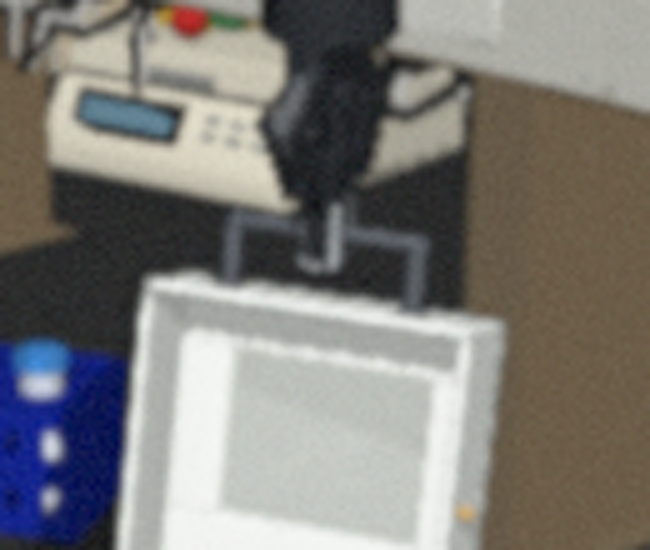

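Run:
```python
from plan import *
f=lambda t:np.array([-214*np.cos(t)+22*np.sin(t),214*np.sin(t)+22*np.cos(t)])
th=[1.78,1.74,1.68,1.62,1.56,1.51,1.465]
for t in th: d=f(t)-f(1.8); print(t,d.round(1),'T',(-d[1]/150).round(3),(d[0]/150).round(3))
print()
for t in [1.42,1.36,1.3,1.24,1.19,1.15,1.13]: d=f(t)-f(1.465); print(t,d.round(1),'T',(-d[1]/150).round(3),(d[0]/150).round(3))
```

```text
1.78 [-4.1  1.4] T -0.009 -0.027
1.74 [-12.3   3.8] T -0.026 -0.082
1.68 [-24.9   6.9] T -0.046 -0.166
1.62 [-37.5   9.3] T -0.062 -0.25
1.56 [-50.4  10.8] T -0.072 -0.336
1.51 [-61.1  11.5] T -0.077 -0.407
1.465 [-70.8  11.7] T -0.078 -0.472

1.42 [-9.7 -0.3] T 0.002 -0.065
1.36 [-22.5  -1.3] T 0.008 -0.15
1.3 [-35.3  -3. ] T 0.02 -0.236
1.24 [-48.   -5.6] T 0.037 -0.32
1.19 [-58.4  -8.3] T 0.055 -0.389
1.15 [-66.6 -10.8] T 0.072 -0.444
1.13 [-70.7 -12.2] T 0.081 -0.471
```

Emit:
play_rows(motion=[{"translation": [-0.009,-0.027,0],"rotation": [0,0,0],"grip": 1},{"translation": [-0.026,-0.082,0],"rotation": [0,0,0],"grip": 1},{"translation": [-0.046,-0.166,0],"rotation": [0,0,0],"grip": 1},{"translation": [-0.062,-0.25,0],"rotation": [0,0,0],"grip": 1},{"translation": [-0.072,-0.336,0],"rotation": [0,0,0],"grip": 1},{"translation": [-0.077,-0.407,0],"rotation": [0,0,0],"grip": 1},{"translation": [-0.078,-0.472,0],"rotation": [0,0,0],"grip": 1},{"translation": [-0.078,-0.472,0],"rotation": [0,0,0],"grip": 1},{"translation": [-0.078,-0.472,0],"rotation": [0,0,0],"grip": 1}])

```text
time: 21.25
ee_pos: [604.9, -19.5, 264.6]
ee_rot: [0.525, 0.474, 0.525, -0.474]
wrist_force: [2.6, 0.9, 6.2]
finger_gap: 8.0
```

Run:
```python
from plan import *
did([-.078,-.472,0]);P=st(3)
d=snap('scene','scene11')
b=d['pixels'][120:310,280:450];cv2.imwrite('pics/b11.png',cv2.resize(b,None,fx=3,fy=3,interpolation=2))
```

```text
cmd [606.2 -20.3 265.4] [[-0.001, 0.995, 0.103], [0.002, 0.103, -0.995], [-1.0, -0.001, -0.002]]
t 21.35 meas [[604.9, -19.5, 264.6], [605.1, -19.5, 264.6], [605.2, -19.4, 264.6]] F [0.8 0.7 6.9] gap 7.8
R-err deg [ 0.01 -0.11  0.04]
```

View pics/b11.png

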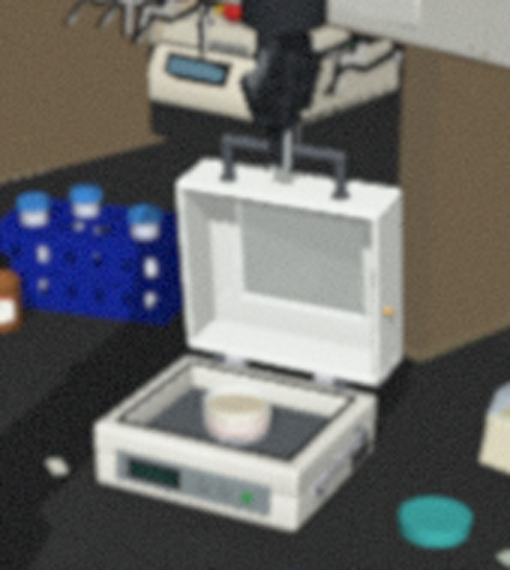

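Emit:
play_rows(motion=[{"translation": [0,-0.025,0],"rotation": [0,0,0],"grip": 1},{"translation": [0.002,-0.07,0],"rotation": [0,0,0],"grip": 1},{"translation": [0.008,-0.15,0],"rotation": [0,0,0],"grip": 1},{"translation": [0.02,-0.236,0],"rotation": [0,0,0],"grip": 1},{"translation": [0.037,-0.32,0],"rotation": [0,0,0],"grip": 1},{"translation": [0.055,-0.389,0],"rotation": [0,0,0],"grip": 1},{"translation": [0.068,-0.43,0],"rotation": [0,0,0],"grip": 1},{"translation": [0.076,-0.456,0],"rotation": [0,0,0],"grip": 1},{"translation": [0.076,-0.456,0],"rotation": [0,0,0],"grip": 1},{"translation": [0.076,-0.456,0],"rotation": [0,0,0],"grip": 1}])

```text
time: 22.4
ee_pos: [537.3, -26.4, 252.1]
ee_rot: [0.525, 0.473, 0.525, -0.474]
wrist_force: [0.8, -0.1, -0.2]
finger_gap: 7.3
```

Run:
```python
from plan import *
did([.076,-.456,0]);P=st(4)
d=snap('scene','scene12');t=snap('top','top12')
b=d['pixels'][120:310,280:450];cv2.imwrite('pics/b12.png',cv2.resize(b,None,fx=3,fy=3,interpolation=2))
b=t['pixels'][110:290,310:440];cv2.imwrite('pics/a12.png',cv2.resize(b,None,fx=3.3,fy=3.3,interpolation=2))
```

```text
cmd [538.2 -27.3 254.1] [[-0.001, 0.995, 0.103], [0.002, 0.103, -0.995], [-1.0, -0.001, -0.002]]
t 22.55 meas [[537.3, -26.4, 252.1], [537.5, -26.4, 252.2], [537.5, -26.4, 252.2], [537.5, -26.4, 252.2]] F [ 0.5  0.1 -0.6] gap 7.5
R-err deg [-0.   -0.08  0.01]
```

View pics/b12.png

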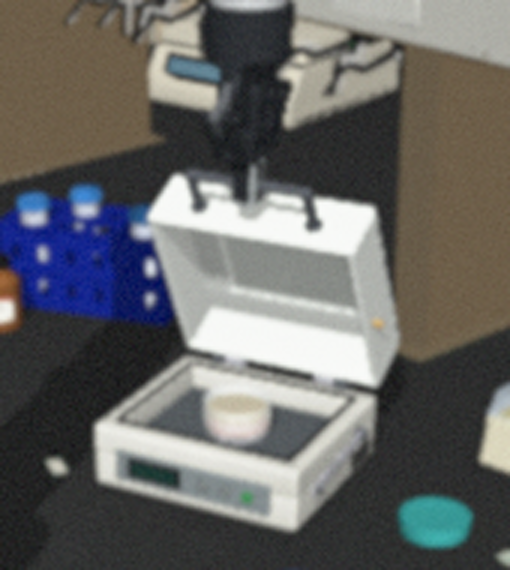

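View pics/a12.png

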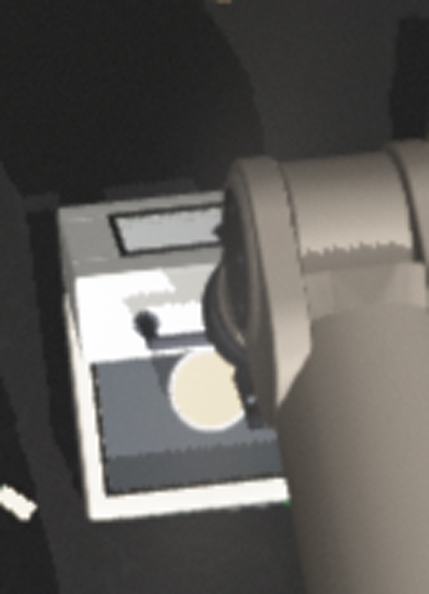

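```bash
cat > fit.py <<'E'
from plan import *
import sys
s=sys.argv[1]
def planes(cam):
    d=load(cam+s);W=world(d);g=d['pixels'].min(-1)
    c=np.array([521,-28.5]);a=W[...,:2]-c;X=a[...,0]*np.cos(YAW)+a[...,1]*np.sin(YAW);Y=-a[...,0]*np.sin(YAW)+a[...,1]*np.cos(YAW);Z=W[...,2]
    m=(Z>85)&(Z<300)&(abs(Y)<97)&(X>-40)&(X<190)&(d['z_map']>0)&(g>90)
    P=np.c_[X[m],Y[m],Z[m]];rng=np.random.default_rng(0)
    for k in range(4):
        best=None
        if len(P)<80: break
        for _ in range(600):
            q=P[rng.choice(len(P),3,False)];n=np.cross(q[1]-q[0],q[2]-q[0]);L=np.linalg.norm(n)
            if L<500: continue
            n/=L;i=abs((P-q[0])@n)<5
            if best is None or i.sum()>best.sum(): best=i
        for _ in range(5):
            q=P[best];c0=q.mean(0);n=np.linalg.svd(q-c0)[2][2];best=abs((P-c0)@n)<5
        if n[2]<0:n=-n
        q=P[best]
        print(cam,len(q),'c',c0.round(0),'n',n.round(3),'ang xz',np.arctan2(n[2],-n[0]).round(3),'span',(np.percentile(q,97,0)-np.percentile(q,3,0)).round(0))
        P=P[~best]
planes('top');planes('scene')
E
python3 fit.py 12; echo; python3 fit.py 0
```

```text
top 1017 c [ 96.  47. 184.] n [ 0.897 -0.018  0.442] ang xz 2.684 span [ 75. 102. 144.]
top 720 c [ 39.  61. 238.] n [-0.445 -0.     0.896] ang xz 1.11 span [43. 75. 23.]
top 90 c [ 19.  41. 271.] n [0.79  0.009 0.613] ang xz 2.482 span [27. 35. 35.]
scene 1508 c [103.  11. 150.] n [0.905 0.01  0.425] ang xz 2.703 span [ 71. 159. 152.]
scene 851 c [ 30.  -6. 234.] n [-0.44  -0.     0.898] ang xz 1.115 span [ 41. 182.  23.]
scene 399 c [ 68.  15. 175.] n [0.858 0.016 0.513] ang xz 2.602 span [115. 191. 189.]
scene 311 c [ 65.  93. 150.] n [0.011 1.    0.008] ang xz 2.522 span [ 90.   6. 124.]

top 1871 c [154.   1. 233.] n [0.231 0.002 0.973] ang xz 1.804 span [ 54. 184.  16.]
top 681 c [152.  -8. 153.] n [-0.998  0.003  0.065] ang xz 0.065 span [ 20. 167. 191.]
top 217 c [122. -93. 148.] n [-0.051  0.999  0.012] ang xz 0.236 span [ 44.   5. 132.]
top 67 c [120.  84. 173.] n [-0.903 -0.378  0.206] ang xz 0.224 span [ 68. 111. 184.]
scene 2220 c [160.   8. 152.] n [-0.975 -0.012  0.22 ] ang xz 0.222 span [ 31. 162. 125.]
scene 410 c [129.  93. 159.] n [-0.024 -1.     0.008] ang xz 0.3 span [ 64.   7. 139.]
scene 238 c [153.  -3. 153.] n [-0.976 -0.006  0.217] ang xz 0.219 span [ 34. 163. 142.]
scene 232 c [137.  -7. 235.] n [0.148 0.003 0.989] ang xz 1.719 span [ 39. 176.   9.]
```

```bash
cat > avg.py <<'E'
from plan import *
import sys
for cam in ('top','scene'):
    Z=[];C=[]
    for i in range(10):
        d=eyes.grab_frame(cam);Z.append(d['z_map']);C.append(d['pixels'])
    d['z_map']=np.median(Z,0).astype(np.float32);d['pixels']=np.mean(C,0).round().astype(np.uint8)
    print(cam,'std',np.median(np.std(Z,0)))
    np.savez('pics/'+cam+sys.argv[1]+'.npz',**{k:np.asarray(v) for k,v in d.items()})
st(1)
E
python3 avg.py 13; sed -i 's/<5/<3/g' fit.py; python3 fit.py 13
```

```text
top std 2.535171
scene std 2.6533992
t 23.65 meas [[537.4, -26.4, 252.3]] F [ 4.7  0.5 -8.5] gap 8.0
R-err deg [ 0.01 -0.09  0.03]
top 964 c [ 98.  46. 180.] n [ 0.899 -0.018  0.437] ang xz 2.689 span [ 73. 102. 145.]
top 783 c [ 40.  60. 239.] n [-0.436  0.003  0.9  ] ang xz 1.12 span [45. 75. 22.]
top 75 c [ 23.  38. 269.] n [ 0.652 -0.005  0.758] ang xz 2.281 span [70. 48. 61.]
scene 1438 c [104.  13. 148.] n [0.908 0.011 0.419] ang xz 2.71 span [ 67. 151. 150.]
scene 902 c [ 31.  -6. 234.] n [-0.448 -0.001  0.894] ang xz 1.106 span [ 42. 184.  23.]
scene 402 c [ 70.  93. 150.] n [0.019 1.    0.008] ang xz 2.748 span [ 89.   4. 120.]
scene 355 c [115.   5.  90.] n [-0.419 -0.     0.908] ang xz 1.138 span [ 21. 153.  10.]
```

Emit:
play_rows(motion=[{"translation": [0.006,0,0],"rotation": [0,0,0],"grip": 1},{"translation": [0.006,0,0],"rotation": [0,0,0],"grip": 1},{"translation": [0.006,0,0],"rotation": [0,0,0],"grip": 1},{"translation": [0.006,0,0],"rotation": [0,0,0],"grip": 1},{"translation": [0.006,0,0],"rotation": [0,0,0],"grip": 1}])

```text
time: 24.15
ee_pos: [537.4, -26.5, 252.1]
ee_rot: [0.525, 0.474, 0.525, -0.474]
wrist_force: [1.0, 0.2, -1.5]
finger_gap: 7.7
```

```bash
python3 - <<'E'
from plan import *
did([.006,0,0])
for i in range(3): st(3)
E
python3 avg.py 14; python3 fit.py 14
```

```text
cmd [538.2 -27.3 253.2] [[-0.001, 0.995, 0.103], [0.002, 0.103, -0.995], [-1.0, -0.001, -0.002]]
t 24.25 meas [[537.4, -26.5, 252.1], [537.4, -26.4, 252.2], [537.4, -26.4, 252.2]] F [0.7 0.9 0.3] gap 7.9
R-err deg [ 0.01 -0.1   0.05]
t 24.35 meas [[537.4, -26.4, 252.2], [537.4, -26.4, 252.2], [537.4, -26.4, 252.1]] F [ 1.  -0.1  0.8] gap 8.0
R-err deg [ 0.01 -0.1   0.05]
t 24.45 meas [[537.4, -26.4, 252.1], [537.4, -26.5, 252.2], [537.4, -26.4, 252.2]] F [0.7 0.6 1.1] gap 7.8
R-err deg [ 0.01 -0.1   0.06]
top std 2.5320706
scene std 2.6535807
t 25.45 meas [[537.5, -26.4, 252.2]] F [-2.2  0.6  6.4] gap 7.7
R-err deg [ 0.01 -0.1   0.06]
top 964 c [ 98.  46. 181.] n [ 0.899 -0.019  0.437] ang xz 2.689 span [ 73. 102. 145.]
top 785 c [ 40.  60. 239.] n [-0.434  0.001  0.901] ang xz 1.122 span [45. 75. 22.]
top 75 c [ 23.  39. 269.] n [0.664 0.04  0.747] ang xz 2.297 span [71. 51. 60.]
scene 1449 c [104.  12. 148.] n [0.909 0.011 0.418] ang xz 2.711 span [ 67. 151. 150.]
scene 913 c [ 31.  -6. 234.] n [-0.45   0.001  0.893] ang xz 1.104 span [ 43. 184.  23.]
scene 403 c [ 70.  93. 150.] n [0.017 1.    0.007] ang xz 2.736 span [ 91.   4. 120.]
scene 346 c [115.   6.  90.] n [-0.422  0.001  0.907] ang xz 1.135 span [ 20. 154.  10.]
```

Emit:
play_rows(motion=[{"translation": [-0.0025,0,0],"rotation": [0,0,0],"grip": 1},{"translation": [-0.0025,0,0],"rotation": [0,0,0],"grip": 1},{"translation": [-0.0025,0,0],"rotation": [0,0,0],"grip": 1}])

```text
time: 25.75
ee_pos: [537.5, -26.4, 252.1]
ee_rot: [0.525, 0.474, 0.525, -0.474]
wrist_force: [0.1, 0.8, 3.9]
finger_gap: 7.6
```

Run:
```python
from plan import *
did([-.0025,0,0]);st(2);st(8)
d=snap('scene','scene15');snap('top','top15')
```

```text
cmd [538.2 -27.3 253.6] [[-0.001, 0.995, 0.103], [0.002, 0.103, -0.995], [-1.0, -0.001, -0.002]]
t 25.8 meas [[537.5, -26.4, 252.1], [537.5, -26.4, 252.1]] F [0.5 0.7 3. ] gap 7.7
R-err deg [ 0.   -0.09  0.05]
t 26.15 meas [[537.5, -26.4, 252.1], [537.5, -26.5, 252.1], [537.5, -26.4, 252.1], [537.5, -26.4, 252.1], [537.5, -26.4, 252.1], [537.5, -26.4, 252.2], [537.5, -26.4, 252.1], [537.5, -26.5, 252.1]] F [-0.5  1.5  3.7] gap 7.5
R-err deg [ 0.01 -0.1   0.05]
```

View pics/scene15.png

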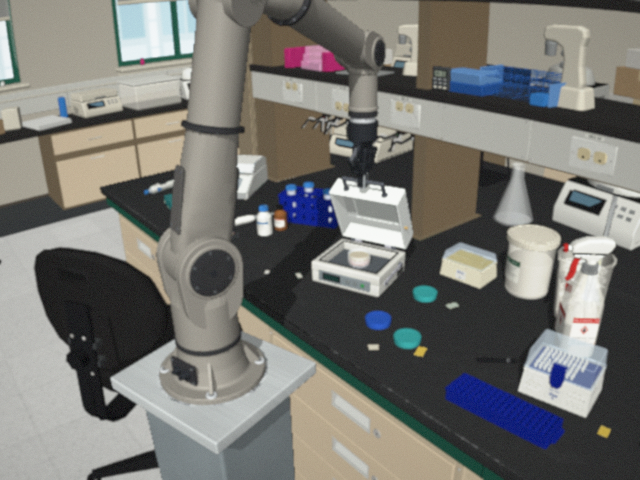

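View pics/top15.png

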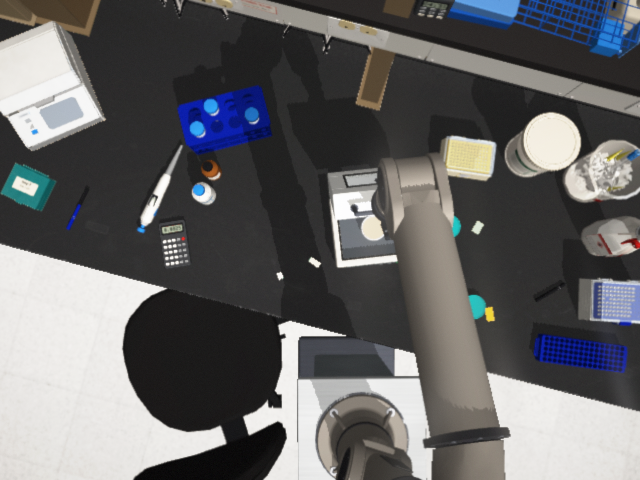

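The final pictures show the dishes piled on the seat (scene 358,258), the hood held forward (scene 372,212), and the bottles, calculator and pipette where they started. Handing in.

Run:
```python
from station import order
print(order.hand_in())
```

```text
the job is handed in; nothing more can be done
None
```

The job is handed in at about 26 s. The pink dish is on the seat with the tan dish nested on it, and the gripper is still closed on the hood's bar handle with the hood held at its balance point.

- **Pile:** The tan dish's top measured about 75 to 76 mm above the bench, against 75 mm for a nested pair. The two dish centres were about 0.6 mm apart in the top camera and 0.7 to 1.3 mm from the seat centre. I did not measure the tilt; the pile only looked level in the pictures.
- **Hood angle (target 1.13 rad):** The tool position gives about 1.135 rad. The camera plane fits disagreed slightly, from 1.10 to 1.14 rad with a mean of about 1.12 rad. Together they suggest about 1.125 rad, probably within about 0.015 rad of the target.
- **Holding steady:** The tool position held within about 0.1 mm over the last checks. The wrist force was about 4 N; it had drifted up to about 10 N at times, so I made two adjustments of under 1 mm to ease it. The highest wrist force I saw was about 12 N, when setting down the tan dish.
- **Other objects:** In the last pictures the bottles, calculator and pipette look unmoved. The blue dish and the two turquoise ones show no change in the scene picture; in the top picture the arm partly hides them.

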